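# Tighten a loose castor screw on an upturned stock dolly with a ratchet ring spanner

## Robot

A 6-joint arm with a two-finger parallel gripper is mounted at the origin on the work surface. World frame = base frame: x ahead of the robot, y to its left, z up, the work surface at z = 0. Lengths are in m, angles in rad, forces in N, time in s.
With the tool pointing down it reaches from about 0.375 to 0.975 m from the base axis. Payload 3.8 kg.
Tool frame: the origin (TCP) lies on the mounting face of the last link; the fingertips stand 173 mm ahead of it and the grasp point (between the pads) lies 155 mm ahead of it; z points along the fingers, y is the direction in which the jaws open and shut (so a half turn about z gives the same grasp; the last joint's range is limited). The gripper opens to 85 mm and grips with 20 to 120 N. Pads are 22 mm wide; open, the fingers measure 114 mm over their backs; the gripper's body (76 mm by 85 mm) begins 54 mm behind the grasp point. The pads swing forward as they close: fully open they stand 13 mm farther back than shut.
Start: joints at [1.258, 0.264, 1.604, -0, 1.274, -0.037], TCP at [0.184, 0.649, 0.405] pointing down, gripper open.
Joint ranges: [-2.63, 2.63], [-0.94, 2.18], [0.31, 2.57], [-1.31, 4.45], [0, 2.66], [-2.55, 2.55]. Speed limits (rad/s): [2.57, 2.57, 3.14, 3.14, 3.14, 3.14].

## Interface

Orientations are given as a unit quaternion [x, y, z, w].
In Python, from bench import bot gives the robot as it stands.
- The arm moves only by the shell command python3 -m creep 'ROWS' [FORCE]. ROWS is JSON, a list of rows, each a list of 3 entries, a list of its own where there are three numbers: the shift along the tool's x, y, z in mm, then the turn, a rotation vector about the tool's x, y, z in degrees, then the opening, from 0 (shut) to 1 (fully open). A call has 1 to 20 rows; each row is the pose to reach, as a shift and turn from the pose commanded when the call began, along the tool's axes at that moment; what a row does not reach only later rows make up. A row lasts 1/10 s, in which the tool goes at most 50 mm and 8.59 degrees, less where a joint would pass 70% of its speed; a pose out of reach is approached as far as the arm can. A call with a gripper value outside its range is refused whole. The fingers move at their own pace and stop on an object; FORCE is the grip in N (left out, the last holds). Time passes only in rows, so rows that repeat a pose let the fingers close. It gives the time, the measured TCP pose, the force and the opening at its end, in the units of the state.
- bot.sense(): the state, without advancing time (a new reading comes with each control period).
- bot.camera(name): name is "scene" or "top"; returns (picture, depth): 384x512x3 uint8, red, green, blue; 384x512 float32, m along the optical axis (not along the pixel's ray), 0 where there is no reading.
- bot.camera_params(name): a dict with "camera_matrix" (3x3 intrinsics, pixels), "origin" and "orientation" of the camera in the world. Camera axes: x right, y down, z forward; pixel columns grow to the right and rows downward; lengths in m; the calibration is good to about 2 mm. A picture is of the moment at which its call begins. camera_params takes no time and is no camera call.
- bot.job_done(): hands the job in, once; it reports no verdict.
The state is a dict: "time": time; "q": joint angles; "qvel": joint speeds; "joint_efforts": joint torques, N m; "ee_pos": TCP position; "eef_rot": TCP orientation; "wrist_force": force on the tool from outside, world axes, zero at the start; "moment": the same for the moment, N m; "opening": finger opening in m.
Only numpy, scipy, OpenCV 4.12 (cv2) and the standard library are available. Lean on these libraries where they do the work, as an engineer would, in place of code of your own. Each camera call takes 0.05 s, during which the arm holds its last target.

## Task

The stockroom dolly lies upside down on the bench and one coach screw of a castor plate stands proud. Put the ratchet ring spanner over that screw's head and swing the handle back and forth, driving clockwise and letting the ratchet slip on each return, until the screw is fully tight; then lift the spanner off and lay it flat on the bench top, without dropping it. Turn the screw with the spanner only, not with the fingers, and leave the other loose things where they stand.

Things in the scene. Friction and masses are not known exactly. Their poses are not given: they have to be found in the camera images.
- dolly: Tote dolly upside down on the bench, fixed: plywood deck 400 (x) x 300 (y) x 27 mm, origin at the centre of its underside (bench level), z up. Four steel castor plates 135 x 110 x 5 mm centred at x +-125, y +-90 mm; plate tops 32 mm above the bench. Each has four coach screws at +-52.5, +-40 mm from its centre; tight heads stand 15 mm above the plate. Wheels reach 155 mm above the bench.
- castor0 (a joint): Swivel (rad) of the castor at x -125, y -90 mm of the dolly (the loose screw's plate): 0 when its wheel lies towards the dolly's +x, growing counter-clockwise from above. Wheel 100 mm diameter, 32 mm wide, centred 34 mm from the swivel axis, its lowest side 23 mm above the plate; it swivels freely when nudged. It and the castor at +125, -90 start swung inwards, off the loose screw.
- coach_screw: The loose coach screw, at x -72.5, y -130 mm of the dolly, beside the deck's -y edge. Origin at the centre of the underside of its round flange (34 mm diameter, 3 mm thick); above it a hexagon head 22 mm across flats, 12 mm high, the top 2.5 mm chamfered round. A flat faces the body's own x axis and every 60 degrees from there. Steel; about 0.25 N m turns it and it stays where it is left.
- screw_turn (a joint): Turn of the loose screw (rad), growing clockwise seen from above; starts at 1.3 to 2.6, hard stop (fully tight, flange on the plate) at 5.5. It sinks 5 mm per full turn.
- screw_head (a point): Centre of the top of the loose screw's head, 15 mm above its flange's underside. Room to swing: the handle can point along the dolly's -y, out over that edge, and up to about 65 degrees to either side before it meets tight screw heads or castors; tall loose things standing there limit it more.
- spanner: Bright steel ratchet ring spanner, 0.42 kg, flat on the bench. Origin on the ring's axis at its underside; x runs from there along the straight handle, z up. Ring 55 mm outside diameter, 20 mm thick; handle a bar 18 mm wide, 14 mm thick (3 to 17 mm above the underside), ending 274 mm from the ring's axis. Centre of mass 93 mm from it. As it lies (copper rim up) it drives clockwise from above.
- spanner_ring (a point): Centre of the ring, on its axis, 10 mm above the spanner's underside. With the spanner fully on the head, its underside rests on the screw's flange and this point is 5 mm below screw_head.
- spanner_grip (a point): Point on the handle's centre line 100 mm from the ring's axis, 10 mm above the spanner's underside.
- ratchet (a joint): Turn (rad) of the ring's insert in the spanner, growing clockwise from above, i.e. by each slip of a return stroke (stepless, slips at about 0.07 N m; locked the other way). Its hexagon hole, right through, 23.3 mm across flats, has flats facing the spanner's x axis at 0 and every 60 degrees. About 7 degrees of play on the head, so each driving stroke loses about 0.15 to 0.25 rad.
- lube_can: Bystander: upright spray can, silver and green with a white cap, 53 mm diameter, 172 mm tall, beside the dolly's loose-screw edge towards the dolly's +x. Origin at the centre of its base.
- carton: Bystander: upright cardboard carton 42 x 40 x 110 mm, beside the dolly's loose-screw edge towards the dolly's -x. Origin at the centre of its base.
- washer_jar: Bystander: glass jar with black cap, 56 mm diameter, 62 mm tall, near the spanner's ring. Origin at the centre of its base.
- tape_roll: Bystander: roll of brown packing tape lying flat, 96 mm outside diameter, 48 mm tall, near the end of the spanner's handle. Origin at the centre of its underside.
- screwdriver: Bystander: grey-handled screwdriver lying beside the spanner, 190 mm long along its own x. Origin under its middle.
- screw_tray: Bystander: open grey tray of spare screws, 150 x 110 x 40 mm. Origin at the centre of its underside.
- tester: Bystander: amber perfume tester bottle with a black cap, 50 x 30 mm, 92 mm tall. Origin at the centre of its base.
- wax_tin: Bystander: flat grey tin, 60 mm diameter, 32 mm tall, on the middle of the upturned deck. Origin at the centre of its base.

How it is judged:
On the way, in this order (a step that is already met when the one before it is completed fails the run):
1. the spanner's ring is down over the loose screw's head (horizontal distance between spanner_ring and screw_head below 0.004 m and z of spanner_ring in the frame of screw_head below 0.001 m and angle between spanner's own z axis and vertical below 0.2 rad), for 0.2 s.
2. the ring, still on the head, has slipped back on its ratchet by about one return stroke (all of step 1 and value of joint ratchet above 1.2 rad), for 0.1 s.
3. the screw is tight with the ring still on its head (all of step 1 and value of joint screw_turn above 5.35 rad), for 0.1 s.
At the end, for the whole second after the job is handed in: The screw is turned to within 0.15 rad of its stop (screw_turn above 5.35), and the spanner lies flat on the bench top (ring centre below 16 mm, tilt under 0.1 rad), released and at rest (value of joint screw_turn above 5.35 rad and height (world z) of spanner_ring below 0.016 m and angle between spanner's own z axis and vertical below 0.1 rad and linear speed of spanner below 0.02 m/s and contact force between the fingers and spanner below 0.1 N); the robot touches nothing.
It fails at once if a bystander is shifted by more than 40 mm or the spray can, carton or tester tipped over (distance of any of lube_can, carton, washer_jar, tape_roll, screwdriver, screw_tray, tester, wax_tin from where it was at the start of the episode above 0.04 m or angle between any of lube_can, carton, tester's own z axis and vertical above 0.6 rad).
It fails at once if the screw is gripped or turned directly with the fingers (more than 8 N) (contact force between the fingers and coach_screw above 8 N).
It fails at once if the spanner is dropped (falls free faster than 0.7 m/s, about 25 mm) (linear speed of spanner above 0.7 m/s and contact force between the fingers and spanner below 0.1 N).
It also fails if it takes over 72 s, if anything falls off the work surface, if the arm or the gripper's body presses on something with over 40 N, if the wrist force passes 120 N, or if a joint passes its speed limit or range.

## Working session

There is one attempt and no reset: what is moved stays moved. The work goes in short steps, Python scripts to look and compute and a shell command to move; the robot and the scene stay as the last step left them, time stands still between calls to the robot, and variables do not carry over. Pictures are saved under pics/ and viewed, and the job is handed in when it is done.

```bash
ls; mkdir -p pics
python3 - <<'E'
from bench import bot
import cv2, numpy as np
print(bot.sense())
for n in ("scene","top"):
    im,d=bot.camera(n); cv2.imwrite(f"pics/{n}0.png",im[:,:,::-1]); np.savez(f"pics/{n}0.npz",im=im,d=d)
    print(n,bot.camera_params(n))
E
```

```text
pics
{'time': 0.0, 'q': array([ 1.25811994e+00,  2.64754947e-01,  1.60535756e+00,  2.11980390e-05,
        1.27370191e+00, -3.68807827e-02]), 'qvel': array([ 2.76801186e-04, -9.38056823e-04,  1.86242819e-03,  3.56167497e-04,
       -9.08235954e-04, -5.37633739e-05]), 'joint_efforts': array([-1.08584380e-03, -5.15105438e+01, -3.67321265e+01, -1.87051201e-04,
        1.25105929e-02,  5.86309774e-07]), 'ee_pos': array([0.18369283, 0.64917312, 0.40336926]), 'eef_rot': array([ 1.37464177e-01,  9.90506116e-01, -1.09219752e-03, -2.03148525e-04]), 'wrist_force': array([ 0.55831784, -0.42337338, -0.06441703]), 'moment': array([-0.03965507,  0.00138797,  0.01695405]), 'opening': 0.08530837747935403}
scene {'camera_matrix': array([[455.77530378,   0.        , 258.06682651],
       [  0.        , 455.77530378, 196.55813149],
       [  0.        ,   0.        ,   1.        ]]), 'origin': array([ 1.19523118, -0.92017672,  0.98286683]), 'orientation': array([ 0.86553768,  0.25745029, -0.13027032, -0.40938186])}
top {'camera_matrix': array([[442.88883043,   0.        , 255.07107085],
       [  0.        , 442.88883043, 189.82428899],
       [  0.        ,   0.        ,   1.        ]]), 'origin': array([0.44344336, 0.00259284, 1.52380425]), 'orientation': array([ 0.70969548, -0.70366734,  0.02451687, -0.0241562 ])}
```

View pics/scene0.png

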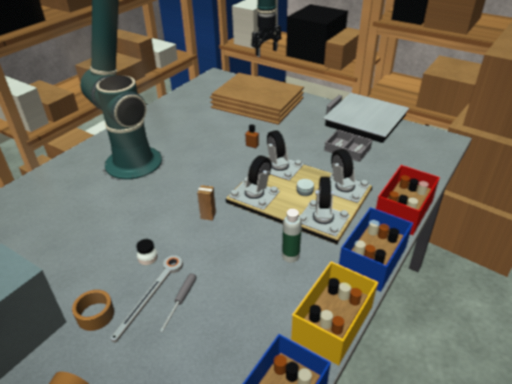

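View pics/top0.png

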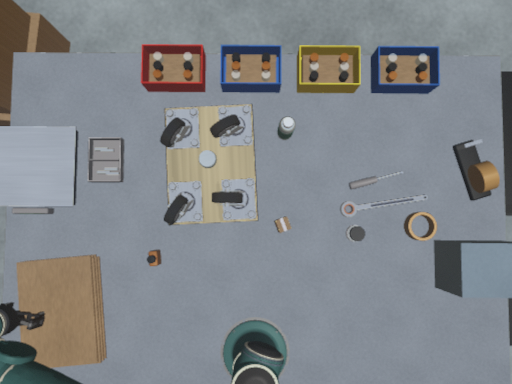

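The top view shows the dolly at (165-257, 105-223), with the can at (287,127) and the carton at (283,224). The spanner ring is at (349,209) with its handle running to (427,197). I'll zoom in for detail.

```bash
cat > h.py <<'E'
import numpy as np, cv2
from bench import bot
from scipy.spatial.transform import Rotation as R
def cam(n):
    p=bot.camera_params(n); return p['camera_matrix'],np.array(p['origin']),R.from_quat(p['orientation']).as_matrix()
def ray(n,uv,z):
    K,o,M=cam(n); d=M@np.linalg.solve(K,[uv[0],uv[1],1.]); return o+d*(z-o[2])/d[2]
def proj(n,P):
    K,o,M=cam(n); c=K@(M.T@(np.asarray(P)-o)); return c[:2]/c[2]
def world(n,d):
    K,o,M=cam(n); v,u=np.mgrid[:d.shape[0],:d.shape[1]]
    p=np.stack([u,v,np.ones_like(u)],-1)@np.linalg.inv(K).T*d[...,None]
    return p@M.T+o
def crop(im,x0,y0,x1,y1,s,name):
    c=cv2.resize(im[y0:y1,x0:x1],None,fx=s,fy=s,interpolation=cv2.INTER_CUBIC); cv2.imwrite(name,c[:,:,::-1])
E
python3 - <<'E'
from h import *
t=np.load('pics/top0.npz'); s=np.load('pics/scene0.npz')
crop(t['im'],155,95,305,245,4,'pics/t_dolly.png'); crop(t['im'],330,160,450,250,6,'pics/t_sp.png')
crop(s['im'],220,120,390,270,4,'pics/s_dolly.png')
W=world('top',t['d'])
for n,uv in dict(bench=(320,260),ring=(343,205),deck=(180,150),jar=(356,233),can=(287,125),carton=(283,224)).items(): print(n,W[uv[1],uv[0]].round(4))
m=(abs(W[...,2])<1); 
# spanner: points above bench in the region
z=W[160:250,330:450,2]; print((z*1000).astype(int)[30:60:2,8:100:3])
E
```

```text
bench [ 0.31   -0.222  -0.0047]
ring [ 0.498  -0.2963  0.0221]
deck [0.6809 0.2597 0.0247]
jar [ 0.4047 -0.3314  0.0586]
can [ 0.7376 -0.0944  0.1756]
carton [ 0.4327 -0.0873  0.1131]
[[   2   -1   -1    1   -3    2   -1    0    3    3    0    0   -1    0
     3   -1   -3    1   -1    2    1   -2    1    4    0    0   -4    0
     5   -5   -2]
 [   0    2   -2   -3    4   -5   -1    0   -2    0    0    3    0    3
    -5   -3    0    0   -1    1   -1    0   -1   -5    0   -1    0   -2
    -1   -4   -3]
 [   0   -3   -1    0   -3    1   -3    0    3   -1    4   -1    0    0
    -5    0    1   -2    1    2    0    1   -2   -1    0   -1   -1   -1
     0    5    4]
 [  -1    0    3   -5    3   -3    4    1   -4    1    0   -2   -3    6
     1    0   -4    0    5    0    0    1   -2    0    0   19   13   14
     8   12   -1]
 [   5    0    0    1    0   -1    2    2   -5    0    2    1    5   -7
     1    0    0    0   -1    6    1   13   19   20   13   19   13   13
     9   14   -2]
 [  -5    1    2   -3    5 1523    5   -3   -2    0    6   -1    0   -1
     0   -1   18   17   11   16   
[... 814 characters left out ...]
  0   -3   -2    0    0    0    1
    -6   -4    0]
 [  -2    3   16   21   18   17   11   -1    0    0    2   -6   -5    7
     3    7    1   -6    0    0    5   -8    2   -2    0    5   32   51
    48   50    1]
 [  -3    4   20   19   21   21    1   -4    6    2    2    1    1    1
     0   -3   -2   -7    1   -2    2    3   -8   -1   15   35   47   52
    41   41   53]
 [   1    1    0   15   23    0    0    2   -4   -2   -3    3   -7    3
     0   -3    0    3    0    0   -2   -3    6   -2   35   45   48    0
    -2   17   42]
 [   0   -1   -2   -1    0   -2    1    1    3    0    3    0   -3    0
     0    2   -2   -6   -5   -1   -1   -1 1523   14   48   45   -7   -1
    -2    4   26]]
```

```bash
sleep 0
```

```text
(no output)
```

View pics/t_dolly.png

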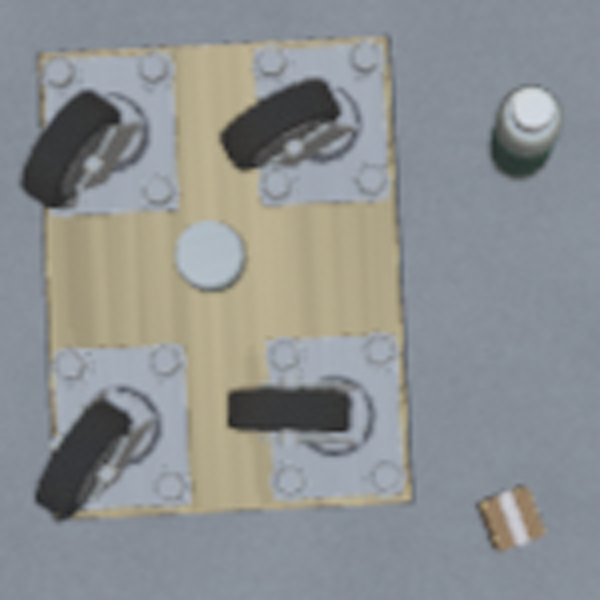

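View pics/t_sp.png

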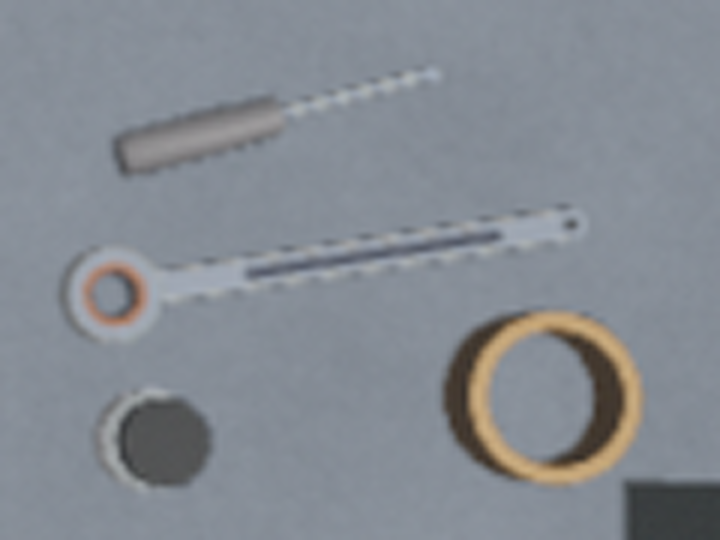

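View pics/s_dolly.png

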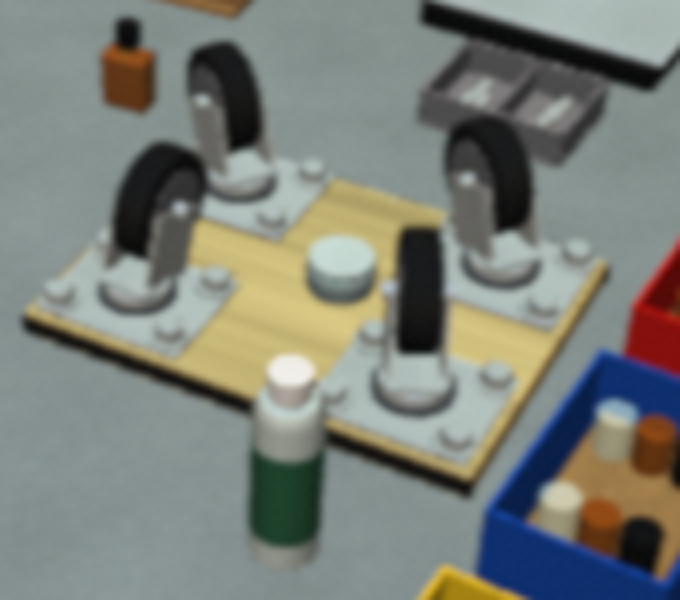

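The crops show the loose head at dolly-crop (380,350), which is top px (250,182). The copper ring is at spanner-crop (115,294), and the handle tip hole is at (571,224). Next I'll fit poses.

```bash
cat >> h.py <<'E'
def un(c,s,x0,y0): return ((c[0]+.5)/s-.5+x0,(c[1]+.5)/s-.5+y0)
E
python3 - <<'E'
from h import *
t=np.load('pics/top0.npz'); im=t['im']
# dolly fit
cl=[((61,71),(1,1,1,1)),((154,69),(1,1,1,-1)),((158,190),(1,1,-1,-1)),((270,63),(1,-1,1,1)),((366,57),(1,-1,1,-1)),((278,183),(1,-1,-1,1)),((370,179),(1,-1,-1,-1)),((70,364),(-1,1,1,1)),((167,361),(-1,1,1,-1)),((171,487),(-1,1,-1,-1)),((283,356),(-1,-1,1,1)),((290,481),(-1,-1,-1,1)),((386,478),(-1,-1,-1,-1))]
A=[];B=[]
for c,(a,b,e,f) in cl:
    B.append(ray('top',un(c,4,155,95),.047)[:2]); A.append((a*.125+e*.0525,b*.09+f*.04))
A=np.array(A);B=np.array(B)
M,_=cv2.estimateAffinePartial2D(A,B); s=np.hypot(M[0,0],M[1,0]); th=np.arctan2(M[1,0],M[0,0])
print('scale',s,'yaw deg',np.degrees(th),'c',M[:,2]); print((A@M[:,:2].T+M[:,2]-B).round(4).tolist())
sc=M[:,:2]@[-.0725,-.13]+M[:,2]; print('screw fit',sc,'direct',ray('top',un((380,350),4,155,95),.050))
print('proj',proj('top',[*sc,.05]),proj('scene',[*sc,.05]))
# ring
h=cv2.cvtColor(im,cv2.COLOR_RGB2HSV); m=((h[...,0]<14)&(h[...,1]>70)).astype(np.uint8); m[:,:335]=0;m[:,365:]=0;m[:200]=0;m[220:]=0
v,u=np.nonzero(m); print(len(u)); (c,r)=cv2.minEnclosingCircle(np.stack([u,v],1).astype(np.float32)); print(c,r)
ring=ray('top',c,.02); tip=ray('top',un((571,224),6,330,160),.017)
print('ring',ring,'tiphole',tip,np.hypot(*(tip-ring)[:2]),np.degrees(np.arctan2(*(tip-ring)[1::-1])))
for n,uv,s,z in (('can cap',(530,108),4,.172),('carton',(511,519),4,.11)): print(n,ray('top',un(uv,s,155,95),z))
E
```

```text
scale 0.9970758695302577 yaw deg 3.2373414001948637 c [0.63510398 0.15442389]
[[-0.0009, 0.0011], [0.0012, 0.0001], [-0.0, -0.0006], [0.0008, -0.0014], [-0.0006, 0.0001], [-0.0012, 0.0008], [-0.0008, -0.0014], [-0.0014, -0.0], [-0.0001, 0.0014], [0.0005, 0.0007], [0.0005, -0.0012], [0.0003, 0.0001], [0.0017, 0.0003]]
screw fit [0.57025126 0.02092861] direct [0.5706912  0.02067928 0.05      ]
proj [249.54911074 182.25562585] [261.98887072 199.94684073]
24
(348.75, 208.75) 4.808946132659912
ring [ 0.4854784  -0.31622342  0.02      ] tiphole [ 0.52807363 -0.57611443  0.017     ] 0.263358479420446 -80.6921746510142
can cap [ 0.74890973 -0.09502628  0.172     ]
carton [ 0.43145366 -0.08555216  0.11      ]
```

```bash
cat >> h.py <<'E'
def Rt(phi):
    a=np.radians(phi); y=[np.cos(a),np.sin(a),0]; z=[0,0,-1]; return np.stack([np.cross(y,z),y,z],1)
def plan(pos,phi):
    s=bot.sense(); M=R.from_quat(s['eef_rot']).as_matrix()
    print('shift mm',(M.T@(np.array(pos)-s['ee_pos'])*1000).round(1),'rot deg',np.degrees(R.from_matrix(M.T@Rt(phi)).as_rotvec()).round(2))
def st():
    s=bot.sense(); M=R.from_quat(s['eef_rot']).as_matrix()
    print('t',round(s['time'],2),'pos',s['ee_pos'].round(4),'phi',np.degrees(np.arctan2(M[1,1],M[0,1])).round(2),'zax',M[:,2].round(4),'F',s['wrist_force'].round(1),'M',s['moment'].round(2),'op',round(s['opening'],4),'q',s['q'].round(2))
E
python3 - <<'E'
from h import *
st()
ring=np.array([.4855,-.3162]); a=np.radians(-80.7); g=ring+.095*np.array([np.cos(a),np.sin(a)]); print(g)
plan([.50,.12,.42],40); plan([*g,.30],9.3)
E
```

```text
t 0.1 pos [0.1837 0.6492 0.4035] phi 74.2 zax [-6.0e-04 -1.9e-03 -1.0e+00] F [-0.8  0.2  0.3] M [0.02 0.02 0.  ] op 0.0853 q [ 1.26  0.26  1.61 -0.    1.27 -0.04]
[ 0.50085236 -0.40995129]
shift mm [-448.4 -423.1  -15.7] rot deg [-1.10e-01  3.00e-02  3.42e+01]
shift mm [-593.6 -932.6  105.3] rot deg [-1.10e-01  6.00e-02  6.49e+01]
```

```bash
python3 -m creep '[[[-35,-33,-1],[0,0,3],0.6],[[-70,-66,-2],[0,0,6],0.6],[[-106,-100,-4],[0,0,9],0.6],[[-141,-133,-5],[0,0,12],0.6],[[-176,-166,-6],[0,0,15],0.6],[[-212,-200,-8],[0,0,18],0.6],[[-247,-233,-9],[0,0,21],0.6],[[-282,-266,-10],[0,0,24],0.6],[[-317,-300,-12],[0,0,27],0.6],[[-352,-333,-14],[0,0,30],0.6],[[-388,-366,-15],[0,0,33],0.6],[[-420,-400,-16],[0,0,36],0.6],[[-448,-440,-16],[0,0,39],0.6],[[-465,-485,-16],[0,0,42],0.6],[[-480,-530,-10],[0,0,45],0.6],[[-490,-577,-5],[0,0,48],0.6],[[-500,-620,0],[0,0,52],0.6],[[-510,-668,10],[0,0,55],0.6],[[-523,-715,20],[0,0,58],0.6],[[-536,-760,30],[0,0,60],0.6]]' 80
python3 - <<'E'
from h import *
st(); plan([.5009,-.410,.24],9.3)
E
```

```text
time: 2.1
ee_pos: [0.4919, -0.2297, 0.3741]
eef_rot: [0.615, 0.788, 0.0, -0.0]
wrist_force: [1.1, -0.0, -0.4]
opening: 0.0514
t 2.1 pos [ 0.4919 -0.2297  0.3741] phi 14.07 zax [-1.e-04  1.e-04 -1.e+00] F [ 1.1 -0.  -0.4] M [ 0.02 -0.02  0.03] op 0.0514 q [-0.48  0.04  1.92  0.    1.18 -0.73]
shift mm [-177.1  -35.1  134.1] rot deg [-0.   -0.01  4.77]
```

```bash
python3 -m creep '[[[-40,-8,5],[0,0,1],0.6],[[-80,-16,25],[0,0,2],0.6],[[-120,-24,60],[0,0,3],0.6],[[-155,-31,95],[0,0,4],0.6],[[-177,-35,125],[0,0,4.8],0.6],[[-177,-35,134],[0,0,4.8],0.6],[[-177,-35,134],[0,0,4.8],0.6]]' 80
python3 - <<'E'
from h import *
st(); plan([.5009,-.410,.178],9.3)
for n in ("scene","top"):
    im,d=bot.camera(n); cv2.imwrite(f"pics/{n}1.png",im[:,:,::-1])
    if n=='top': crop(im,320,150,470,260,5,'pics/t1.png')
    else: crop(im,50,220,230,350,4,'pics/s1.png')
E
```

```text
time: 2.8
ee_pos: [0.5008, -0.4073, 0.2375]
eef_rot: [0.647, 0.762, 0.0, -0.003]
wrist_force: [-0.1, -0.8, 0.4]
opening: 0.0511
t 2.8 pos [ 0.5008 -0.4073  0.2375] phi 9.34 zax [-0.0046  0.0045 -1.    ] F [-0.1 -0.8  0.4] M [ 0.01 -0.04  0.01] op 0.0511 q [-0.72  0.36  1.81  0.    0.98 -0.88]
shift mm [-3.  -0.1 59.5] rot deg [-0.22 -0.3   0.03]
```

```bash
true
```

```text
(no output)
```

View pics/t1.png

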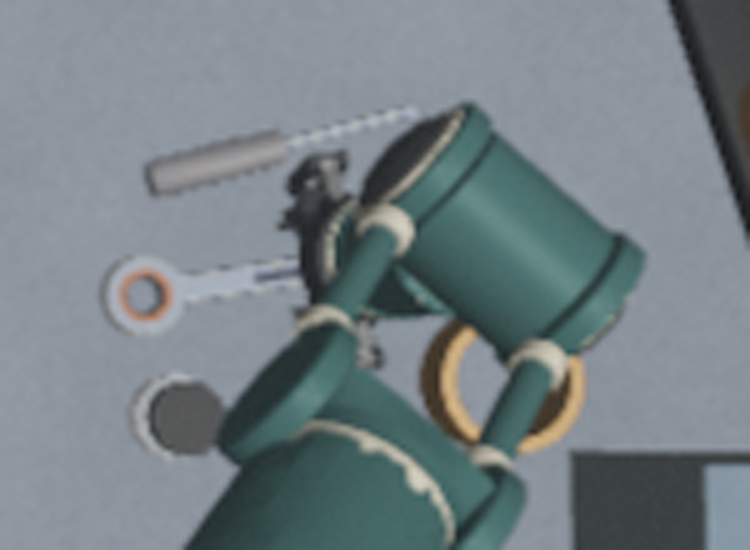

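View pics/s1.png

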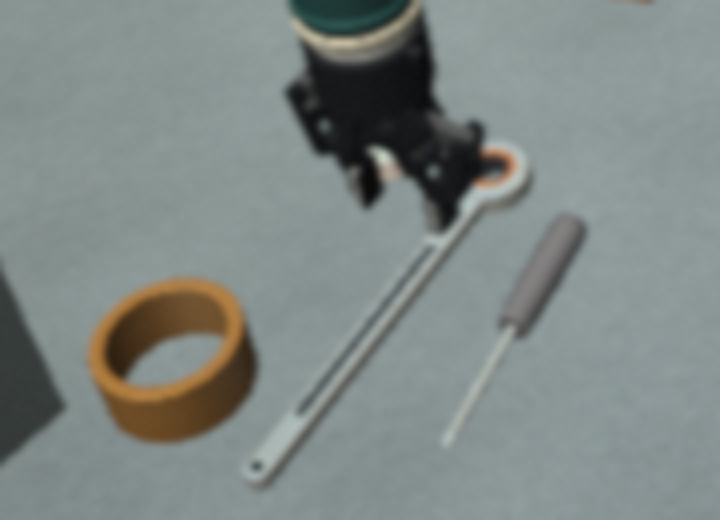

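The gripper straddles the handle, with nothing in its way in either view. I'll descend and grip.

```bash
python3 -m creep '[[[-3,0,25],[-0.2,-0.3,0],0.6],[[-3,0,45],[-0.2,-0.3,0],0.6],[[-3,0,57],[-0.2,-0.3,0],0.6],[[-3,0,60],[-0.2,-0.3,0],0.6],[[-3,0,60],[-0.2,-0.3,0],0.6]]' 80
python3 - <<'E'
from h import *
st(); plan([.5009,-.410,.177],9.3)
E
```

```text
time: 3.4
ee_pos: [0.503, -0.4105, 0.1815]
eef_rot: [0.646, 0.763, -0.0, 0.004]
wrist_force: [-0.5, -0.6, 0.4]
opening: 0.0509
t 3.4 pos [ 0.503  -0.4105  0.1815] phi 9.45 zax [ 0.005  -0.0052 -1.    ] F [-0.5 -0.6  0.4] M [0.01 0.02 0.04] op 0.0509 q [-0.72  0.43  1.83 -0.    0.87 -0.89]
shift mm [ 0.9 -2.1  4.5] rot deg [0.23 0.34 0.15]
```

```bash
python3 -m creep '[[[0,0,0],[0,0,0],0.6],[[0,0,0],[0,0,0],0.6],[[0,0,0],[0,0,0],0.6]]' 80
python3 - <<'E'
from h import *
st(); plan([.5009,-.410,.177],9.3)
E
```

```text
time: 3.7
ee_pos: [0.5029, -0.4112, 0.1817]
eef_rot: [0.647, 0.763, -0.0, 0.004]
wrist_force: [-0.4, 0.4, 0.0]
opening: 0.0512
t 3.7 pos [ 0.5029 -0.4112  0.1817] phi 9.4 zax [ 0.0055 -0.0057 -1.    ] F [-0.4  0.4  0. ] M [-0.    0.02  0.02] op 0.0512 q [-0.72  0.43  1.83 -0.    0.87 -0.89]
shift mm [ 1.5 -1.8  4.7] rot deg [0.26 0.37 0.1 ]
```

```bash
python3 -m creep '[[[1.5,-1.8,4.7],[0.26,0.37,0],0.6],[[1.5,-1.8,4.7],[0.26,0.37,0],0.6],[[1.5,-1.8,4.7],[0.26,0.37,0],0.6],[[1.5,-1.8,4.7],[0.26,0.37,0],0],[[1.5,-1.8,4.7],[0.26,0.37,0],0],[[1.5,-1.8,4.7],[0.26,0.37,0],0],[[1.5,-1.8,4.7],[0.26,0.37,0],0],[[1.5,-1.8,4.7],[0.26,0.37,0],0],[[1.5,-1.8,4.7],[0.26,0.37,0],0]]' 100
python3 - <<'E'
from h import *
st()
E
```

```text
time: 4.6
ee_pos: [0.5004, -0.4098, 0.1764]
eef_rot: [0.647, 0.763, -0.0, -0.001]
wrist_force: [-2.5, 0.9, 5.6]
opening: 0.0154
t 4.6 pos [ 0.5004 -0.4098  0.1764] phi 9.4 zax [-1.5e-03  9.0e-04 -1.0e+00] F [-2.5  0.9  5.6] M [ 0.16  0.49 -0.03] op 0.0154 q [-0.72  0.43  1.84 -0.    0.87 -0.89]
```

```bash
python3 -m creep '[[[0,0,-5],[0,0,0],0],[[0,0,-15],[0,0,0],0],[[0,0,-35],[0,0,0],0],[[0,0,-65],[0,0,0],0],[[0,0,-90],[0,0,0],0],[[0,0,-105],[0,0,0],0],[[0,0,-110],[0,0,0],0],[[0,0,-110],[0,0,0],0],[[0,0,-110],[0,0,0],0]]' 100
python3 - <<'E'
from h import *
st()
for n in ("scene","top"):
    im,d=bot.camera(n); cv2.imwrite(f"pics/{n}2.png",im[:,:,::-1]); np.savez(f'pics/{n}2.npz',im=im,d=d)
    if n=='top': crop(im,320,150,470,260,5,'pics/t2.png')
    else: crop(im,50,180,230,310,4,'pics/s2.png')
E
```

```text
time: 5.5
ee_pos: [0.5002, -0.4093, 0.2844]
eef_rot: [0.647, 0.763, 0.0, -0.002]
wrist_force: [-1.2, -0.2, -3.6]
opening: 0.0152
t 5.5 pos [ 0.5002 -0.4093  0.2844] phi 9.4 zax [-0.0031  0.0027 -1.    ] F [-1.2 -0.2 -3.6] M [-0.02 -0.03 -0.02] op 0.0152 q [-0.72  0.31  1.78 -0.    1.06 -0.89]
```

```bash
true
```

```text
(no output)
```

View pics/t2.png

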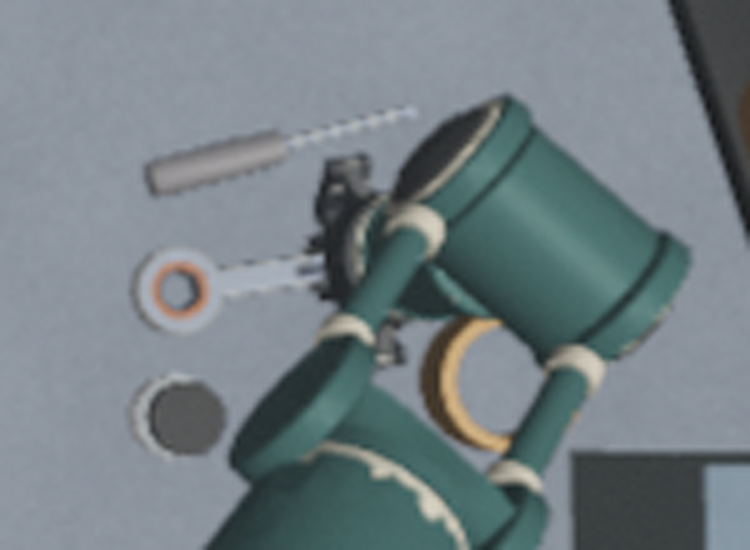

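View pics/s2.png

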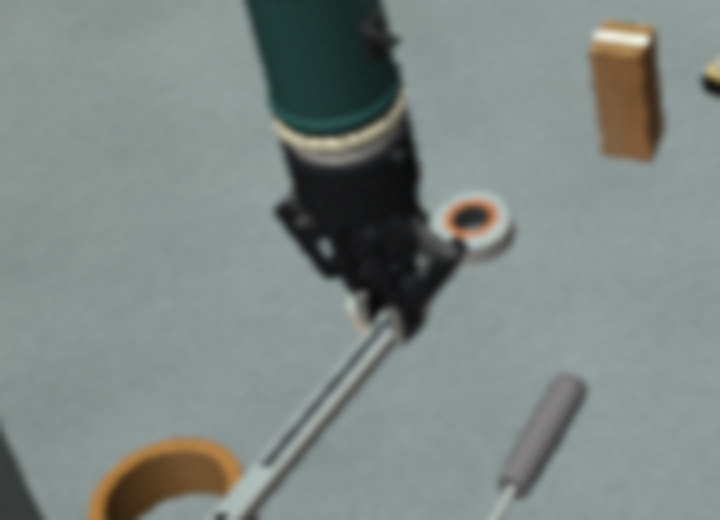

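Both views show the spanner held level: ring at top-crop (180,290), scene-crop (471,216). I'll check its height and plan the transfer.

```bash
cat >> h.py <<'E'
SC=np.array([.5703,.0209])
def tcp(beta,off=(.0948,.0005),c=SC):
    """TCP xy for handle angle beta with ring at c"""
    M=Rt(beta+90)[:2,:2]; return c-M@np.array(off)
def copper(n,im,box):
    h=cv2.cvtColor(im,cv2.COLOR_RGB2HSV); m=((h[...,0]<14)&(h[...,1]>70)).astype(np.uint8)
    x0,y0,x1,y1=box; k=np.zeros_like(m); k[y0:y1,x0:x1]=m[y0:y1,x0:x1]
    v,u=np.nonzero(k); (c,r)=cv2.minEnclosingCircle(np.stack([u,v],1).astype(np.float32)); return c,r,len(u)
E
python3 - <<'E'
from h import *
a=copper('top',np.load('pics/top2.npz')['im'],(345,195,368,220)); b=copper('scene',np.load('pics/scene2.npz')['im'],(155,222,180,245)); print(a,b)
for z in (.118,.123,.128,.133): print(z,ray('top',a[0],z)[:2].round(4),ray('scene',b[0],z)[:2].round(4))
s=bot.sense(); M=Rt(9.4); print('pred ring',s['ee_pos'][:2]+M[:2,:2]@[.0948,.0005])
t=tcp(-48);print(t); plan([*t,.284],42)
E
```

```text
((355.5, 207.5), 5.147915363311768, 31) ((167.0, 234.0), 6.324655532836914, 68)
0.118 [ 0.4869 -0.3169] [ 0.4763 -0.3106]
0.123 [ 0.4867 -0.3158] [ 0.4804 -0.3141]
0.128 [ 0.4866 -0.3146] [ 0.4846 -0.3176]
0.133 [ 0.4864 -0.3135] [ 0.4887 -0.3212]
pred ring [ 0.48511908 -0.31567807]
[ 0.63336201 -0.04988469]
shift mm [332.8 190.2   0.6] rot deg [ -0.11  -0.27 -32.6 ]
```

```bash
python3 -m creep '[[[10,6,0],[0,0,-1],0],[[32,18,0],[0,0,-3],0],[[59,34,0],[0,0,-6],0],[[86,49,0],[0,0,-9],0],[[114,65,0],[0,0,-12],0],[[142,81,0],[0,0,-15],0],[[170,97,0],[0,0,-18],0],[[198,113,0],[0,0,-21],0],[[226,129,0],[0,0,-24],0],[[254,145,0],[0,0,-27],0],[[282,161,0],[0,0,-29],0],[[306,175,0],[0,0,-31],0],[[323,185,0],[0,0,-32],0],[[332,190,0],[0,0,-32.5],0],[[332.8,190.2,0],[0,0,-32.6],0],[[332.8,190.2,0],[0,0,-32.6],0],[[332.8,190.2,0],[0,0,-32.6],0]]' 100
python3 - <<'E'
from h import *
st(); plan([*tcp(-48),.254],42)
for n in ("scene","top"):
    im,d=bot.camera(n); cv2.imwrite(f"pics/{n}3.png",im[:,:,::-1]); np.savez(f'pics/{n}3.npz',im=im,d=d)
    if n=='top': crop(im,190,90,320,210,5,'pics/t3.png')
    else: crop(im,200,80,360,220,4,'pics/s3.png')
E
```

```text
time: 7.3
ee_pos: [0.6336, -0.0513, 0.2859]
eef_rot: [0.407, 0.913, -0.0, -0.001]
wrist_force: [0.1, -1.0, -3.1]
opening: 0.0151
t 7.3 pos [ 0.6336 -0.0513  0.2859] phi 41.95 zax [-1.9e-03  7.0e-04 -1.0e+00] F [ 0.1 -1.  -3.1] M [ 0.04 -0.01  0.06] op 0.0151 q [-0.12  0.29  1.8   0.    1.05 -0.85]
shift mm [ 1.2  0.8 32. ] rot deg [-0.05 -0.1  -0.05]
```

```bash
true
```

```text
(no output)
```

View pics/t3.png

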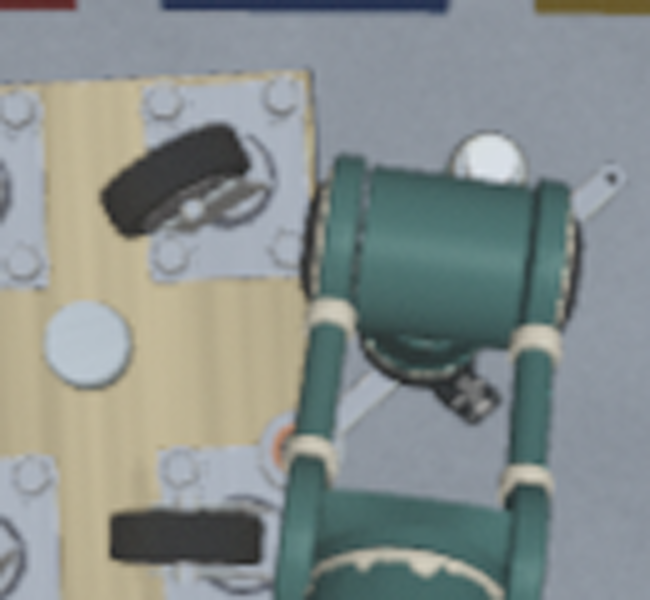

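View pics/s3.png

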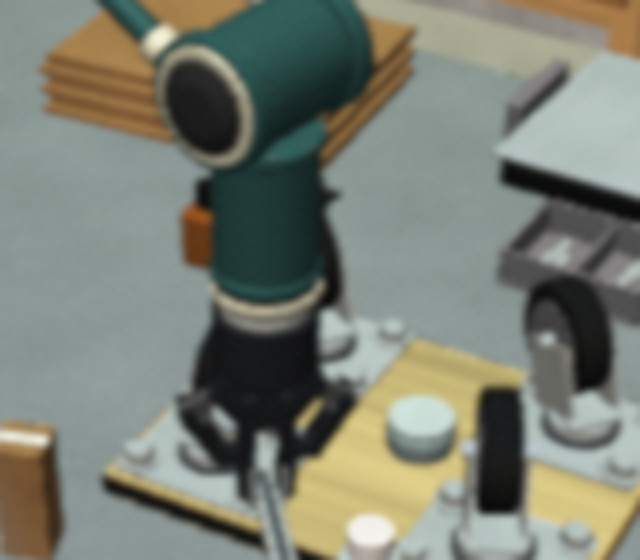

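The top view shows the ring edge at crop (285,445) over the loose screw, and the tip at (612,178) clear of the can cap at (487,160). I'll descend to just above the head.

```bash
python3 -m creep '[[[1.2,0.8,10],[0,0,0],0],[[1.2,0.8,28],[0,0,0],0],[[1.2,0.8,44],[0,0,0],0],[[1.2,0.8,52],[0,0,0],0],[[1.2,0.8,54],[0,0,0],0],[[1.2,0.8,54],[0,0,0],0],[[1.2,0.8,54],[0,0,0],0]]' 120
python3 - <<'E'
from h import *
st(); plan([*tcp(-48),.226],42)
im,d=bot.camera('top'); crop(im,200,120,320,210,6,'pics/t4.png')
E
```

```text
time: 8.1
ee_pos: [0.6342, -0.049, 0.2329]
eef_rot: [0.407, 0.914, 0.0, -0.0]
wrist_force: [0.6, 0.0, -3.4]
opening: 0.0143
t 8.1 pos [ 0.6342 -0.049   0.2329] phi 42.0 zax [ 0.e+00  9.e-04 -1.e+00] F [ 0.6  0.  -3.4] M [ 0.02  0.02 -0.03] op 0.0143 q [-0.12  0.34  1.84  0.    0.96 -0.85]
shift mm [-0.1 -1.2  6.9] rot deg [ 0.03 -0.04 -0.  ]
```

View pics/t4.png

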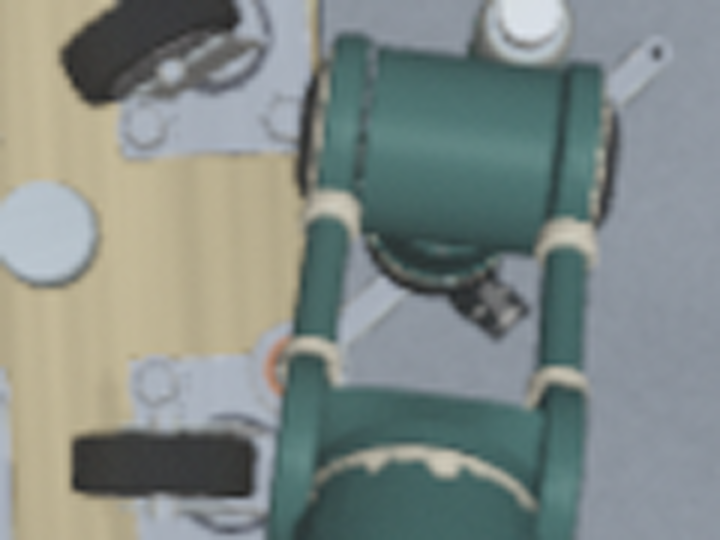

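The tip hole at crop (657,52) is a useful check, since the tip hole is 263 mm from the ring.

Run:
```python
from h import *
t=ray('top',un((657,52),6,200,120),.0735); s=bot.sense(); M=Rt(42.0)[:2,:2]
r=s['ee_pos'][:2]+M@[.0948,.0005]
print('ring pred',r,'tip meas',t,'dir',np.degrees(np.arctan2(*(t[:2]-r)[::-1])),np.hypot(*(t[:2]-r)))
print('left edge pred px', [((np.array(proj('top',[*(r+.0275*np.array([np.cos(a),np.sin(a)])),.0765]))-[200,120]+.5)*6-.5).round(0).tolist() for a in np.radians([90,45,120])])
print('copper left', ((np.array(proj('top',[r[0],r[1]+.0165,.0765]))-[200,120]+.5)*6-.5))
```

```text
ring pred [0.57127371 0.02175664] tip meas [ 0.7495525  -0.17500072  0.0735    ] dir -47.82076479330898 0.2655123089094331
left edge pred px [[247.0, 370.0], [263.0, 334.0], [254.0, 395.0]]
copper left [267.55129363 369.73819994]
```

```bash
python3 -m creep '[[[-0.1,-1.2,2],[0,0,0],0],[[-0.1,-1.2,4],[0,0,0],0],[[-0.1,-1.2,6],[0,0,0],0],[[-0.1,-1.2,7],[0,0,0],0],[[-0.1,-1.2,8],[0,0,0],0],[[-0.1,-1.2,8],[0,0,0],0]]' 120
python3 - <<'E'
from h import *
st(); plan([*tcp(-48),.222],42)
E
```

```text
time: 8.75
ee_pos: [0.6328, -0.0498, 0.2239]
eef_rot: [0.407, 0.914, 0.0, -0.001]
wrist_force: [-0.1, 0.4, -4.2]
opening: 0.0148
t 8.75 pos [ 0.6328 -0.0498  0.2239] phi 42.0 zax [-0.0017  0.0011 -1.    ] F [-0.1  0.4 -4.2] M [ 0.03  0.   -0.02] op 0.0148 q [-0.12  0.35  1.85  0.    0.94 -0.85]
shift mm [-0.4  0.4  1.9] rot deg [-0.03 -0.11  0.  ]
```

```bash
python3 -m creep '[[[-0.2,0.4,1],[0,0,0],0],[[-0.2,0.4,2],[0,0,0],0],[[-0.2,0.4,2],[0,0,0],0],[[-0.2,0.4,2],[0,0,0],0]]' 120
python3 - <<'E'
from h import *
st()
E
```

```text
time: 9.15
ee_pos: [0.6334, -0.0497, 0.2224]
eef_rot: [0.407, 0.914, 0.0, -0.001]
wrist_force: [-1.2, -0.4, -1.4]
opening: 0.0148
t 9.15 pos [ 0.6334 -0.0497  0.2224] phi 42.0 zax [-0.001  0.001 -1.   ] F [-1.2 -0.4 -1.4] M [0.07 0.21 0.01] op 0.0148 q [-0.12  0.36  1.85  0.    0.94 -0.85]
```

```bash
python3 -m creep '[[[0,0,1.5],[0,0,0],0],[[0,0,2.5],[0,0,0],0],[[0.1,-3.3,3],[0,0,2],0],[[0.36,-8.26,3],[0,0,5],0],[[0.9,-13.2,3],[0,0,8],0],[[1.9,-18.9,3],[0,0,11.5],0],[[3.23,-24.54,3],[0,0,15],0],[[3.23,-24.54,3],[0,0,15],0]]' 120
python3 - <<'E'
from h import *
st(); s=bot.sense(); print(s['ee_pos'][:2]+R.from_quat(s['eef_rot']).as_matrix()[:2,:2]@[.0948,.0005])
E
```

```text
time: 9.95
ee_pos: [0.613, -0.0642, 0.22]
eef_rot: [0.523, 0.852, 0.0, -0.0]
wrist_force: [0.1, -1.0, 2.5]
opening: 0.0141
t 9.95 pos [ 0.613  -0.0642  0.22  ] phi 26.95 zax [ 0.e+00  8.e-04 -1.e+00] F [ 0.1 -1.   2.5] M [0.36 0.49 0.1 ] op 0.0141 q [-0.14  0.33  1.89  0.    0.92 -0.62]
[0.57046493 0.02053552]
```

```bash
python3 -m creep '[[[0.36,-8.26,1],[0,0,5],0],[[1.44,-16.46,2],[0,0,10],0],[[3.23,-24.54,2],[0,0,15],0],[[5.72,-32.42,2],[0,0,20],0],[[8.88,-40.06,2],[0,0,25],0],[[12.7,-47.4,2],[0,0,30],0],[[12.7,-47.4,2],[0,0,30],0]]' 120
python3 - <<'E'
from h import *
st(); s=bot.sense(); print(s['ee_pos'][:2]+R.from_quat(s['eef_rot']).as_matrix()[:2,:2]@[.0948,.0005])
E
```

```text
time: 10.65
ee_pos: [0.5644, -0.0737, 0.2166]
eef_rot: [0.725, 0.689, -0.0, -0.001]
wrist_force: [-0.7, 0.9, -3.0]
opening: 0.0146
t 10.65 pos [ 0.5644 -0.0737  0.2166] phi -2.95 zax [-0.0013  0.0012 -1.    ] F [-0.7  0.9 -3. ] M [ 0.09 -0.03  0.17] op 0.0146 q [-0.17  0.25  1.99  0.    0.89 -0.12]
[0.56976338 0.02095424]
```

It dropped in: z went down and the contact force vanished. I'll seat it.

```bash
python3 -m creep '[[[0,0,1],[0,0,0],0],[[0,0,2],[0,0,0],0],[[0,0,3],[0,0,0],0],[[0,0,3],[0,0,0],0],[[0,0,3],[0,0,0],0]]' 120
python3 - <<'E'
from h import *
st(); s=bot.sense(); print(s['ee_pos'][:2]+R.from_quat(s['eef_rot']).as_matrix()[:2,:2]@[.0948,.0005])
for n in ("scene","top"):
    im,d=bot.camera(n)
    if n=='top': crop(im,200,120,320,210,6,'pics/t5.png')
    else: crop(im,180,100,340,220,4,'pics/s5.png')
E
```

```text
time: 11.15
ee_pos: [0.565, -0.0739, 0.2145]
eef_rot: [0.725, 0.689, -0.0, -0.001]
wrist_force: [-3.4, 0.4, 2.0]
opening: 0.0145
t 11.15 pos [ 0.565  -0.0739  0.2145] phi -2.97 zax [-0.0015  0.0012 -1.    ] F [-3.4  0.4  2. ] M [0.51 0.53 0.44] op 0.0145 q [-0.17  0.26  1.99  0.    0.89 -0.12]
[0.57041075 0.02079689]
```

View pics/t5.png

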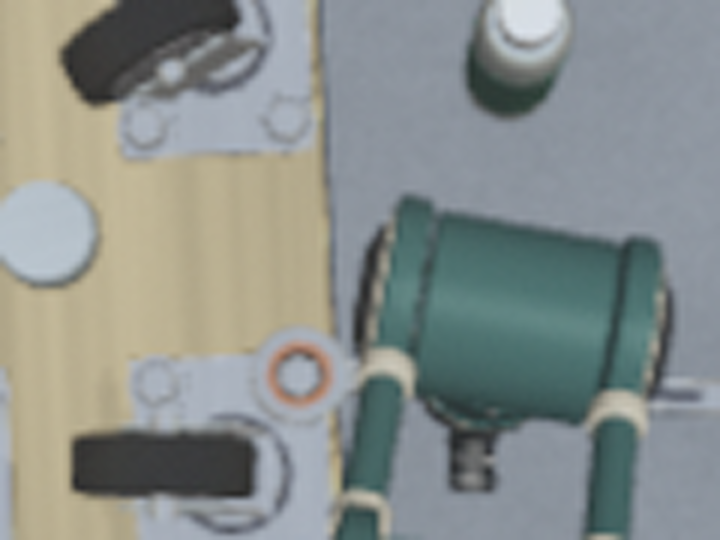

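View pics/s5.png

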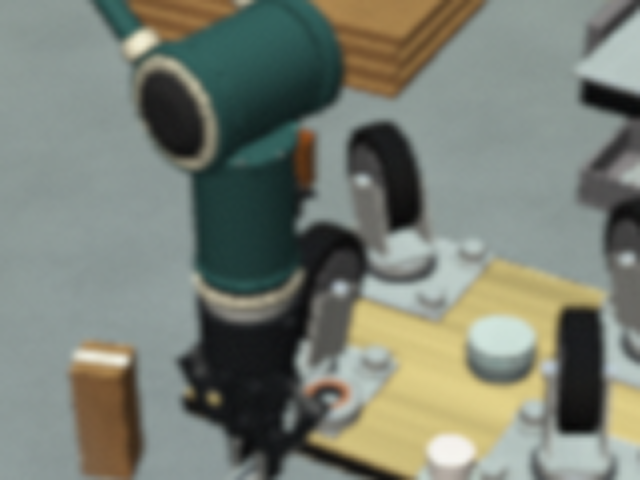

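The top view shows the head inside the copper ring at crop (300,373), and the scene view shows the ring down on the flange. I'll drive clockwise to the carton side, then return.

```bash
python3 -m creep '[[[0.36,-8.26,0],[0,0,5],0],[[1.44,-16.46,0.1],[0,0,10],0],[[3.23,-24.54,0.2],[0,0,15],0],[[5.72,-32.42,0.3],[0,0,20],0],[[8.88,-40.06,0.3],[0,0,25],0],[[12.7,-47.4,0.4],[0,0,30],0],[[12.7,-47.4,0.4],[0,0,30],0]]' 120
python3 - <<'E'
from h import *
st(); s=bot.sense(); print(s['ee_pos'][:2]+R.from_quat(s['eef_rot']).as_matrix()[:2,:2]@[.0948,.0005])
im,d=bot.camera('top'); crop(im,200,140,320,230,6,'pics/t6.png')
E
```

```text
time: 11.95
ee_pos: [0.5178, -0.0587, 0.2141]
eef_rot: [0.879, 0.477, -0.0, -0.0]
wrist_force: [-3.5, -3.0, 0.6]
opening: 0.0146
t 11.95 pos [ 0.5178 -0.0587  0.2141] phi -33.02 zax [-8.e-04  4.e-04 -1.e+00] F [-3.5 -3.   0.6] M [0.08 0.38 0.48] op 0.0146 q [-0.16  0.18  2.1   0.    0.87  0.42]
[0.56984414 0.02050339]
```

View pics/t6.png

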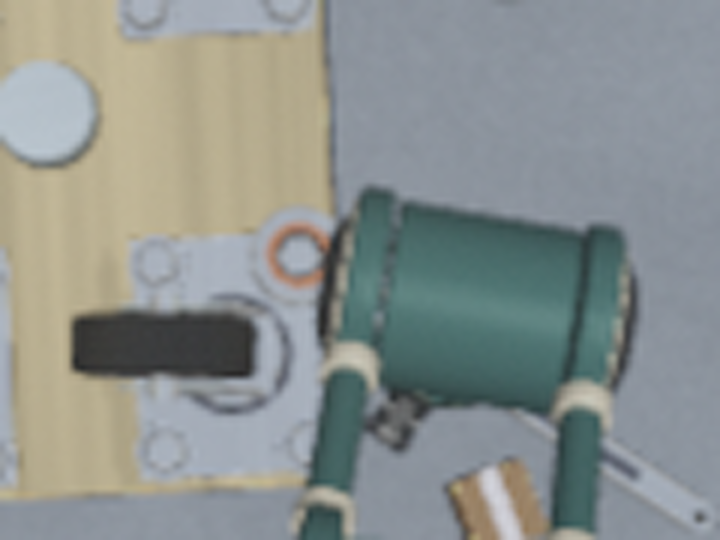

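```bash
python3 - <<'E'
from h import *
for b in (-85.5,-48): plan([*tcp(b),.2142],b+90)
E
python3 -m creep '[[[0.2,6,0],[0,0,-3.5],0],[[0.9,13,0],[0,0,-8],0],[[2.4,21.3,0],[0,0,-13],0],[[4.5,29.3,0],[0,0,-18],0],[[7.3,37,0],[0,0,-23],0],[[10.8,44.5,0],[0,0,-28],0],[[14.9,51.6,0],[0,0,-33],0],[[19.6,58.4,0],[0,0,-38],0],[[24.9,64.7,0],[0,0,-43],0],[[30.7,70.4,0],[0,0,-48],0],[[37,75.7,0],[0,0,-53],0],[[43.9,80.4,0],[0,0,-58],0],[[51,84.5,0],[0,0,-63],0],[[58.4,87.9,0],[0,0,-68],0],[[66,90.5,0],[0,0,-72.5],0],[[70.1,91.6,0],[0,0,-75],0],[[70.1,91.6,0],[0,0,-75],0]]' 120
python3 - <<'E'
from h import *
st(); s=bot.sense(); print(s['ee_pos'][:2]+R.from_quat(s['eef_rot']).as_matrix()[:2,:2]@[.0948,.0005])
E
```

```text
shift mm [19.7 57.7 -0.1] rot deg [-6.000e-02 -1.000e-02 -3.739e+01]
shift mm [70.2 91.9 -0.1] rot deg [-5.000e-02 -3.000e-02 -7.489e+01]
time: 13.7
ee_pos: [0.6337, -0.0496, 0.213]
eef_rot: [0.406, 0.914, 0.0, -0.001]
wrist_force: [-1.4, 0.5, -1.4]
opening: 0.0143
t 13.7 pos [ 0.6337 -0.0496  0.213 ] phi 42.08 zax [-0.0017  0.0013 -1.    ] F [-1.4  0.5 -1.4] M [0.24 0.33 0.13] op 0.0143 q [-0.12  0.37  1.85  0.    0.93 -0.85]
[0.57053489 0.02111282]
```

Now driving stroke 2, a full 75° sweep.

```bash
python3 -m creep '[[[0.2,-6,0],[0,0,3.5],0],[[0.9,-13,0],[0,0,8],0],[[2.4,-21.3,0.2],[0,0,13],0],[[4.5,-29.3,0.3],[0,0,18],0],[[7.3,-37,0.3],[0,0,23],0],[[10.8,-44.5,0.4],[0,0,28],0],[[14.9,-51.6,0.5],[0,0,33],0],[[19.6,-58.4,0.6],[0,0,38],0],[[24.9,-64.7,0.7],[0,0,43],0],[[30.7,-70.4,0.7],[0,0,48],0],[[37,-75.7,0.8],[0,0,53],0],[[43.9,-80.4,0.8],[0,0,58],0],[[51,-84.5,0.9],[0,0,63],0],[[58.4,-87.9,0.9],[0,0,68],0],[[66,-90.5,1],[0,0,72.5],0],[[70.1,-91.6,1],[0,0,75],0],[[70.1,-91.6,1],[0,0,75],0]]' 120
python3 - <<'E'
from h import *
st(); s=bot.sense(); print(s['ee_pos'][:2]+R.from_quat(s['eef_rot']).as_matrix()[:2,:2]@[.0948,.0005])
for b in (-85.5,-48): plan([*tcp(b),.2142],b+90)
E
```

```text
time: 15.4
ee_pos: [0.5179, -0.0589, 0.2126]
eef_rot: [0.879, 0.477, -0.0, -0.001]
wrist_force: [-1.5, 0.5, -3.2]
opening: 0.0145
t 15.4 pos [ 0.5179 -0.0589  0.2126] phi -32.99 zax [-0.0011  0.0012 -1.    ] F [-1.5  0.5 -3.2] M [0.28 0.2  0.46] op 0.0145 q [-0.16  0.18  2.1   0.    0.87  0.41]
[0.56992884 0.02036004]
shift mm [19.9 57.8 -1.7] rot deg [ -0.08  -0.05 -37.49]
shift mm [70.4 92.  -1.7] rot deg [-6.000e-02 -8.000e-02 -7.499e+01]
```

```bash
python3 -m creep '[[[0.2,6,0.3],[0,0,-3.5],0],[[0.9,13,0.5],[0,0,-8],0],[[2.4,21.3,0.7],[0,0,-13],0],[[4.5,29.3,0.7],[0,0,-18],0],[[7.3,37,0.7],[0,0,-23],0],[[10.8,44.5,0.7],[0,0,-28],0],[[14.9,51.6,0.7],[0,0,-33],0],[[19.6,58.4,0.7],[0,0,-38],0],[[24.9,64.7,0.7],[0,0,-43],0],[[30.7,70.4,0.7],[0,0,-48],0],[[37,75.7,0.7],[0,0,-53],0],[[43.9,80.4,0.7],[0,0,-58],0],[[51,84.5,0.7],[0,0,-63],0],[[58.4,87.9,0.7],[0,0,-68],0],[[66,90.5,0.7],[0,0,-72.5],0],[[70.1,91.6,0.7],[0,0,-75],0],[[70.1,91.6,0.7],[0,0,-75],0]]' 120
python3 - <<'E'
from h import *
st(); s=bot.sense(); print(s['ee_pos'][:2]+R.from_quat(s['eef_rot']).as_matrix()[:2,:2]@[.0948,.0005])
im,d=bot.camera('scene'); crop(im,180,120,340,240,5,'pics/s7.png')
im,d=bot.camera('top'); crop(im,200,120,320,210,6,'pics/t7.png')
E
```

```text
time: 17.1
ee_pos: [0.6333, -0.0496, 0.2116]
eef_rot: [0.406, 0.914, 0.0, -0.002]
wrist_force: [-3.2, 2.8, -0.6]
opening: 0.0147
t 17.1 pos [ 0.6333 -0.0496  0.2116] phi 42.04 zax [-0.003   0.0022 -1.    ] F [-3.2  2.8 -0.6] M [0.82 0.69 0.01] op 0.0147 q [-0.12  0.37  1.85  0.    0.92 -0.85]
[0.57019342 0.02109614]
```

View pics/s7.png

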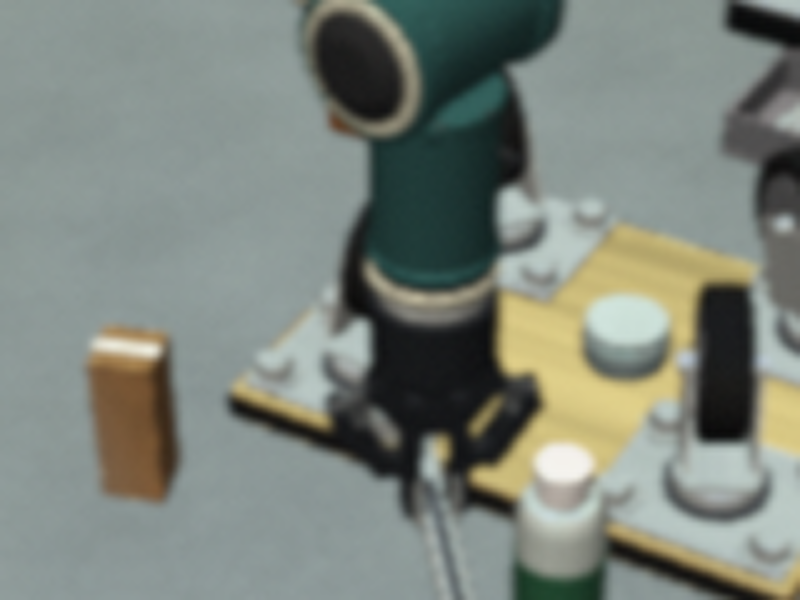

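View pics/t7.png

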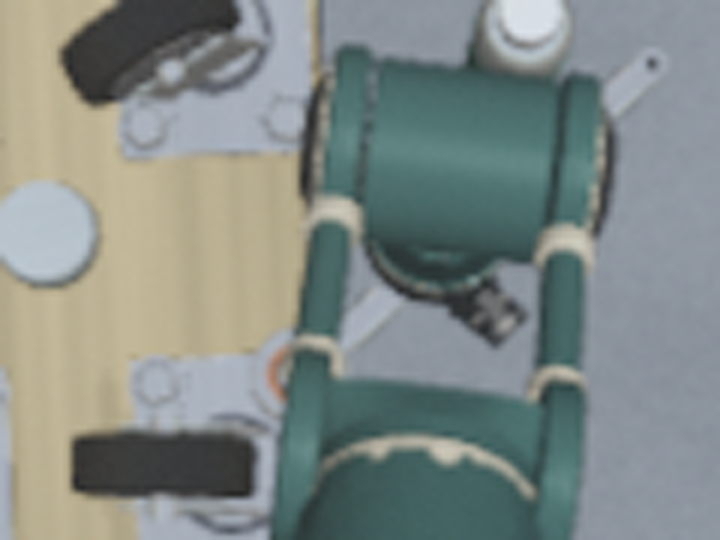

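The ring is still seated at top-crop (280,370), and the tip at (650,62) is clear of the can. Stroke 3 goes in two halves so I can watch for the stop.

```bash
python3 -m creep '[[[0.2,-6,-0.3],[0,0,3.5],0],[[0.9,-13,-0.3],[0,0,8],0],[[2.4,-21.3,-0.1],[0,0,13],0],[[4.5,-29.3,0],[0,0,18],0],[[7.3,-37,0],[0,0,23],0],[[10.8,-44.5,0],[0,0,28],0],[[14.9,-51.6,0],[0,0,33],0],[[19.6,-58.4,0],[0,0,38],0],[[19.6,-58.4,0],[0,0,38],0]]' 120
python3 - <<'E'
from h import *
st(); s=bot.sense(); print(s['ee_pos'][:2]+R.from_quat(s['eef_rot']).as_matrix()[:2,:2]@[.0948,.0005])
E
```

```text
time: 18.1
ee_pos: [0.5758, -0.0742, 0.2118]
eef_rot: [0.683, 0.73, 0.001, -0.001]
wrist_force: [-1.4, 7.4, -2.5]
opening: 0.0143
t 18.1 pos [ 0.5758 -0.0742  0.2118] phi 3.79 zax [-0.0013  0.003  -1.    ] F [-1.4  7.4 -2.5] M [1.25 0.32 0.33] op 0.0143 q [-0.17  0.28  1.97  0.    0.89 -0.24]
[0.57007462 0.02045679]
```

```bash
python3 -m creep '[[[0.3,-8.2,0],[0,0,5],0],[[1.2,-16.4,0.1],[0,0,10],0],[[3,-24.5,0.2],[0,0,15],0],[[5.5,-32.4,0.3],[0,0,20],0],[[8.7,-40,0.3],[0,0,25],0],[[12.5,-47.4,0.4],[0,0,30],0],[[17,-54.4,0.5],[0,0,35],0],[[18,-56,0.5],[0,0,36.5],0],[[18,-56,0.5],[0,0,36.5],0]]' 120
python3 - <<'E'
from h import *
st(); s=bot.sense(); print(s['ee_pos'][:2]+R.from_quat(s['eef_rot']).as_matrix()[:2,:2]@[.0948,.0005])
for b in (-85.5,-48): plan([*tcp(b),.2120],b+90)
E
```

```text
time: 19.0
ee_pos: [0.5191, -0.06, 0.2115]
eef_rot: [0.877, 0.481, 0.0, -0.001]
wrist_force: [-1.4, 6.6, -3.9]
opening: 0.0144
t 19.0 pos [ 0.5191 -0.06    0.2115] phi -32.51 zax [-0.0011  0.0021 -1.    ] F [-1.4  6.6 -3.9] M [1.16 0.25 0.7 ] op 0.0144 q [-0.16  0.18  2.1   0.    0.86  0.4 ]
[0.57047248 0.0196725 ]
shift mm [19.7 56.4 -0.6] rot deg [ -0.09  -0.1  -37.01]
shift mm [69.9 90.9 -0.6] rot deg [-6.000e-02 -1.300e-01 -7.451e+01]
```

The torque about the screw axis works out at about 0.25 N m, so it is still turning freely and isn't at the stop yet. I'll return and do another stroke.

```bash
python3 -m creep '[[[0.2,6,0],[0,0,-3.5],0],[[0.9,13,0],[0,0,-8],0],[[2.4,21.3,0],[0,0,-13],0],[[4.5,29.3,0],[0,0,-18],0],[[7.3,37,0],[0,0,-23],0],[[10.8,44.2,0],[0,0,-28],0],[[14.9,51.2,0],[0,0,-33],0],[[19.6,57.8,0],[0,0,-38],0],[[24.9,64,0],[0,0,-43],0],[[30.7,69.8,0],[0,0,-48],0],[[37,75,0],[0,0,-53],0],[[43.9,79.7,0],[0,0,-58],0],[[51,83.8,0],[0,0,-63],0],[[58.4,87.2,0],[0,0,-68],0],[[66,89.8,0],[0,0,-72.5],0],[[69.8,90.9,0],[0,0,-74.5],0],[[69.8,90.9,0],[0,0,-74.5],0]]' 120
python3 - <<'E'
from h import *
st(); s=bot.sense(); print(s['ee_pos'][:2]+R.from_quat(s['eef_rot']).as_matrix()[:2,:2]@[.0948,.0005])
E
python3 -m creep '[[[0.2,-6,-0.2],[0,0,3.5],0],[[0.9,-13,-0.2],[0,0,8],0],[[2.4,-21.3,-0.1],[0,0,13],0],[[4.5,-29.3,0],[0,0,18],0],[[7.3,-37,0],[0,0,23],0],[[10.8,-44.5,0],[0,0,28],0],[[10.8,-44.5,0],[0,0,28],0]]' 120
cat >> h.py <<'E'
def tq():
    s=bot.sense(); r=s['ee_pos'][:2]-SC; F=s['wrist_force']; print('screw torque',round(s['moment'][2]+r[0]*F[1]-r[1]*F[0],3),'ring',(s['ee_pos'][:2]+R.from_quat(s['eef_rot']).as_matrix()[:2,:2]@[.0948,.0005]).round(4))
E
python3 - <<'E'
from h import *
st(); tq()
E
```

```text
time: 20.7
ee_pos: [0.6333, -0.0499, 0.2108]
eef_rot: [0.407, 0.914, 0.0, -0.002]
wrist_force: [-4.1, 4.9, -0.7]
opening: 0.0143
t 20.7 pos [ 0.6333 -0.0499  0.2108] phi 41.99 zax [-0.0037  0.0024 -1.    ] F [-4.1  4.9 -0.7] M [ 0.97  0.65 -0.  ] op 0.0143 q [-0.12  0.37  1.85  0.    0.92 -0.85]
[0.57021739 0.02086906]
time: 21.4
ee_pos: [0.5923, -0.0717, 0.2109]
eef_rot: [0.617, 0.787, 0.001, -0.002]
wrist_force: [-2.1, 7.4, -2.6]
opening: 0.0143
t 21.4 pos [ 0.5923 -0.0717  0.2109] phi 13.77 zax [-0.0026  0.0035 -1.    ] F [-2.1  7.4 -2.6] M [1.41 0.43 0.23] op 0.0143 q [-0.16  0.31  1.94  0.    0.9  -0.41]
screw torque 0.194 ring [0.5702 0.0205]
```

```bash
python3 -m creep '[[[0.3,-7.5,0],[0,0,4.5],0],[[1.1,-14.8,0],[0,0,9],0],[[2.6,-22.1,0.1],[0,0,13.5],0],[[4.5,-29.3,0.1],[0,0,18],0],[[4.5,-29.3,0.1],[0,0,18],0]]' 120
python3 - <<'E'
from h import *
st(); tq()
E
python3 -m creep '[[[0.3,-7.5,0],[0,0,4.5],0],[[1.1,-14.8,0],[0,0,9],0],[[2.6,-22.1,0.1],[0,0,13.5],0],[[4.5,-29.3,0.1],[0,0,18],0],[[4.5,-29.3,0.1],[0,0,18],0]]' 120
python3 - <<'E'
from h import *
st(); tq()
E
```

```text
time: 21.9
ee_pos: [0.563, -0.0743, 0.2109]
eef_rot: [0.732, 0.681, 0.0, -0.002]
wrist_force: [-2.0, 7.6, -3.1]
opening: 0.0146
t 21.9 pos [ 0.563  -0.0743  0.2109] phi -4.17 zax [-0.0018  0.0032 -1.    ] F [-2.   7.6 -3.1] M [1.39 0.27 0.43] op 0.0146 q [-0.18  0.26  2.    0.    0.88 -0.11]
screw torque 0.178 ring [0.5704 0.0202]
time: 22.4
ee_pos: [0.5342, -0.0677, 0.2109]
eef_rot: [0.83, 0.558, 0.0, -0.001]
wrist_force: [-1.0, 7.7, -4.8]
opening: 0.0142
t 22.4 pos [ 0.5342 -0.0677  0.2109] phi -22.12 zax [-0.0012  0.0027 -1.    ] F [-1.   7.7 -4.8] M [1.27 0.16 0.66] op 0.0142 q [-0.17  0.21  2.06  0.    0.87  0.21]
screw torque 0.297 ring [0.5704 0.02  ]
```

```bash
python3 -m creep '[[[0.3,-7.5,0.2],[0,0,4.5],0],[[1.1,-14.8,0.4],[0,0,9],0],[[1.6,-17.5,0.5],[0,0,10.5],0],[[1.6,-17.5,0.5],[0,0,10.5],0]]' 120
python3 - <<'E'
from h import *
st(); tq()
for b in (-85.5,-48): plan([*tcp(b),.2105],b+90)
im,d=bot.camera('top'); crop(im,200,140,320,230,6,'pics/t8.png')
im,d=bot.camera('scene'); crop(im,180,120,340,240,5,'pics/s8.png')
E
```

```text
time: 22.8
ee_pos: [0.5193, -0.0601, 0.2111]
eef_rot: [0.877, 0.481, 0.0, -0.0]
wrist_force: [-0.8, 5.5, -2.8]
opening: 0.0146
t 22.8 pos [ 0.5193 -0.0601  0.2111] phi -32.45 zax [ 2.0e-04  1.1e-03 -1.0e+00] F [-0.8  5.5 -2.8] M [0.88 0.11 0.96] op 0.0146 q [-0.16  0.18  2.1   0.    0.86  0.4 ]
screw torque 0.615 ring [0.5706 0.0196]
shift mm [19.7 56.1  0.6] rot deg [-1.000e-02 -6.000e-02 -3.695e+01]
shift mm [69.8 90.7  0.6] rot deg [ 2.000e-02 -7.000e-02 -7.445e+01]
```

View pics/t8.png

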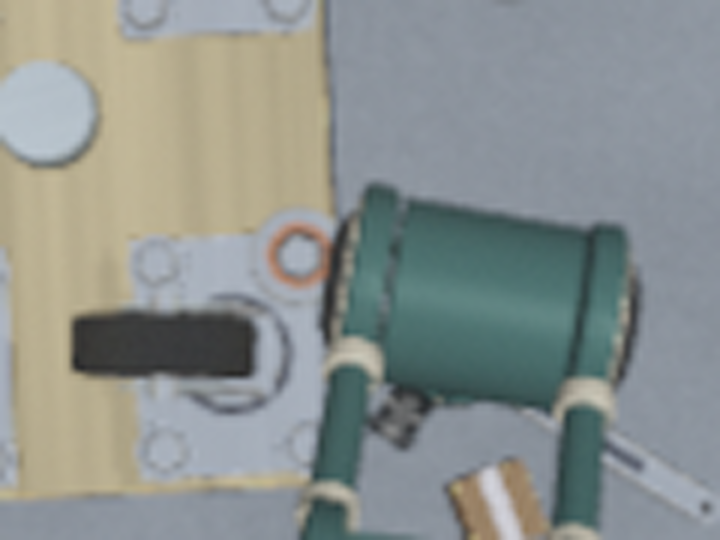

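View pics/s8.png

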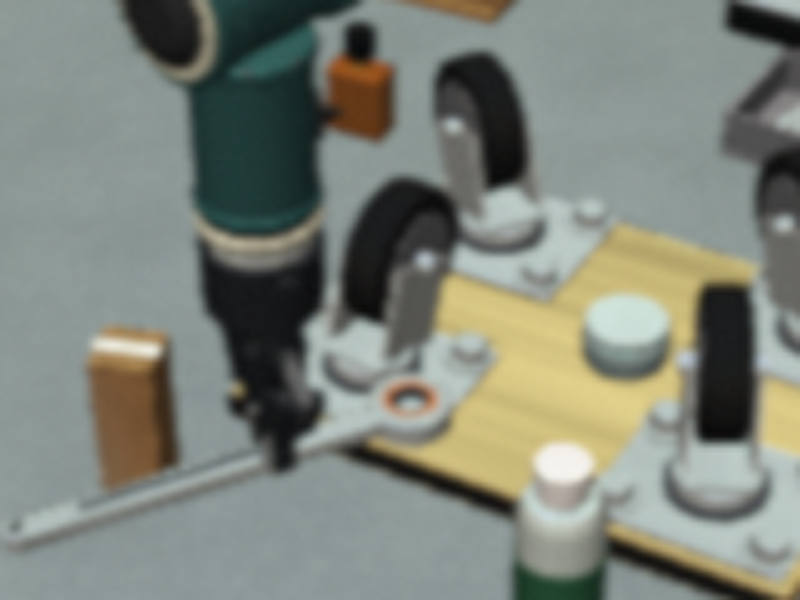

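Torque jumped to 0.6 N m, so it is probably at the stop. To confirm, I'll do a part return and drive again.

```bash
python3 -m creep '[[[0.2,6,0.6],[0,0,-3.5],0],[[0.9,13,0.6],[0,0,-8],0],[[2.4,21.3,0.6],[0,0,-13],0],[[4.5,29.3,0.6],[0,0,-18],0],[[7.3,36.6,0.6],[0,0,-23],0],[[10.8,43.6,0.6],[0,0,-28],0],[[14.9,50.4,0.6],[0,0,-33],0],[[19.7,56.1,0.6],[0,0,-37],0],[[19.7,56.1,0.6],[0,0,-37],0]]' 120
python3 - <<'E'
from h import *
st(); tq()
E
python3 -m creep '[[[0.3,-7.5,0],[0,0,4.5],0],[[1.1,-14.8,0],[0,0,9],0],[[2.6,-22.1,0],[0,0,13.5],0],[[2.6,-22.1,0],[0,0,13.5],0],[[2.6,-22.1,0],[0,0,13.5],0]]' 120
python3 - <<'E'
from h import *
st(); tq()
E
```

```text
time: 23.8
ee_pos: [0.5774, -0.0738, 0.21]
eef_rot: [0.679, 0.735, -0.0, -0.001]
wrist_force: [-2.6, 4.1, -0.9]
opening: 0.0147
t 23.8 pos [ 0.5774 -0.0738  0.21  ] phi 4.54 zax [-0.0022  0.0018 -1.    ] F [-2.6  4.1 -0.9] M [0.98 0.35 0.29] op 0.0147 q [-0.17  0.29  1.97  0.    0.89 -0.25]
screw torque 0.073 ring [0.5704 0.0208]
time: 24.3
ee_pos: [0.5556, -0.0731, 0.2108]
eef_rot: [0.76, 0.65, 0.001, 0.0]
wrist_force: [0.3, 5.2, -2.6]
opening: 0.0146
t 24.3 pos [ 0.5556 -0.0731  0.2108] phi -8.9 zax [ 1.3e-03  9.0e-04 -1.0e+00] F [ 0.3  5.2 -2.6] M [ 0.93 -0.09  0.89] op 0.0146 q [-0.18  0.25  2.02  0.    0.88 -0.02]
screw torque 0.843 ring [0.5708 0.0205]
```

The torque is 0.84 N m right after the play with no rotation possible, and the seat height matches a tight screw. It is tight. I'll unload and lift off.

```bash
python3 -m creep '[[[0.2,5,0],[0,0,-3],0],[[0.7,11,0],[0,0,-6.5],0],[[0.7,11,0],[0,0,-6.5],0],[[0.7,11,-4],[0,0,-6.5],0],[[0.7,11,-9],[0,0,-6.5],0],[[0.7,11,-15],[0,0,-6.5],0],[[0.7,11,-25],[0,0,-6.5],0],[[0.7,11,-45],[0,0,-6.5],0],[[0.7,11,-62],[0,0,-6.5],0],[[0.7,11,-72],[0,0,-6.5],0],[[0.7,11,-72],[0,0,-6.5],0],[[0.7,11,-72],[0,0,-6.5],0]]' 120
python3 - <<'E'
from h import *
st(); plan([.5004,-.4098,.284],9.4)
im,d=bot.camera('top'); np.savez('pics/top9.npz',im=im,d=d); crop(im,200,110,320,210,6,'pics/t9.png')
im,d=bot.camera('scene'); crop(im,180,100,340,220,5,'pics/s9.png')
E
```

```text
time: 25.5
ee_pos: [0.5664, -0.0752, 0.2829]
eef_rot: [0.723, 0.691, 0.0, 0.0]
wrist_force: [-0.3, -0.4, -3.8]
opening: 0.0143
t 25.5 pos [ 0.5664 -0.0752  0.2829] phi -2.56 zax [ 5.e-04  0.e+00 -1.e+00] F [-0.3 -0.4 -3.8] M [ 0.01 -0.04 -0.02] op 0.0143 q [-0.18  0.18  1.95  0.    1.02 -0.13]
shift mm [-337.2  -51.1   -1.2] rot deg [  0.03   0.   -11.96]
```

View pics/t9.png

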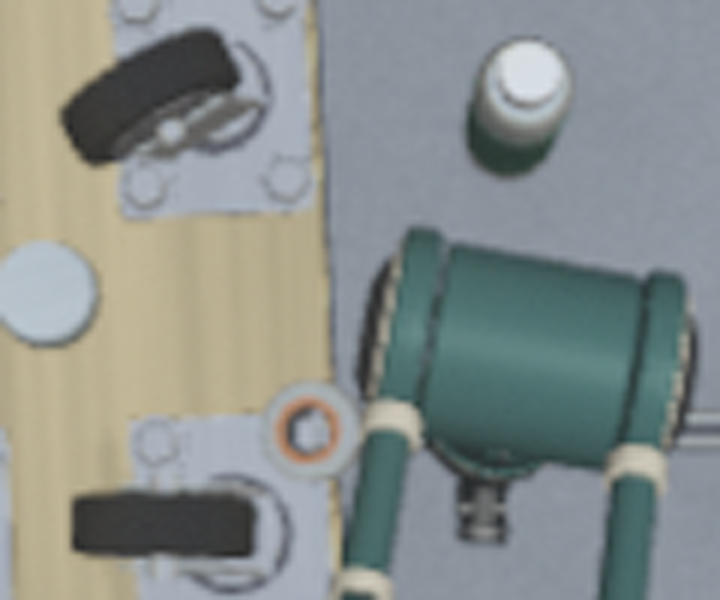

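View pics/s9.png

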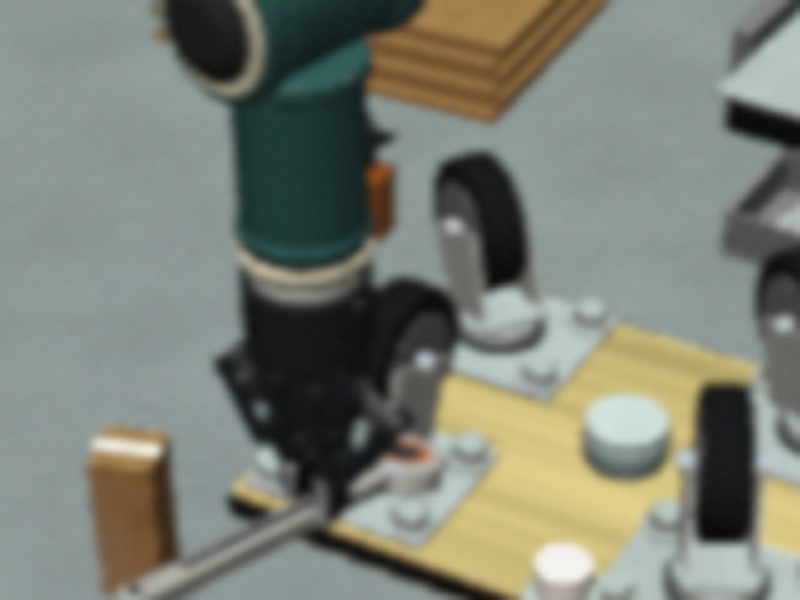

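The spanner is up, with its ring at top-crop (310,432). The screw below looks like its tight neighbours (scene-crop (410,515)). I'll carry the spanner back to the free original spot.

```bash
python3 -m creep '[[[-8,-1,0],[0,0,-0.3],0],[[-28,-4,0],[0,0,-1],0],[[-54,-8,0],[0,0,-2],0],[[-82,-12,0],[0,0,-3],0],[[-110,-17,0],[0,0,-4],0],[[-138,-21,0],[0,0,-5],0],[[-166,-25,0],[0,0,-6],0],[[-194,-29,0],[0,0,-7],0],[[-222,-34,0],[0,0,-8],0],[[-250,-38,0],[0,0,-9],0],[[-278,-42,0],[0,0,-10],0],[[-304,-46,0],[0,0,-11],0],[[-324,-49,0],[0,0,-11.7],0],[[-335,-51,0],[0,0,-12],0],[[-337,-51,0],[0,0,-12],0],[[-337,-51,0],[0,0,-12],0],[[-337,-51,0],[0,0,-12],0]]' 120
python3 - <<'E'
from h import *
st(); plan([.5004,-.4098,.1764],9.4)
E
```

```text
time: 27.3
ee_pos: [0.5006, -0.4079, 0.2818]
eef_rot: [0.646, 0.763, 0.0, -0.001]
wrist_force: [0.5, -0.1, -3.4]
opening: 0.0143
t 27.3 pos [ 0.5006 -0.4079  0.2818] phi 9.52 zax [-0.0017  0.002  -1.    ] F [ 0.5 -0.1 -3.4] M [ 0.07 -0.02  0.06] op 0.0143 q [-0.72  0.31  1.78  0.    1.05 -0.89]
shift mm [ -2.1  -0.4 105.4] rot deg [-0.08 -0.13  0.12]
```

```bash
python3 -m creep '[[[-2,0,12],[0,0,0],0],[[-2,0,32],[0,0,0],0],[[-2,0,56],[0,0,0],0],[[-2,0,78],[0,0,0],0],[[-2,0,92],[0,0,0],0],[[-2,0,98],[0,0,0],0],[[-2,0,100],[0,0,0],0],[[-2,0,100],[0,0,0],0],[[-2,0,100],[0,0,0],0]]' 100
python3 - <<'E'
from h import *
st(); plan([.5004,-.4098,.1764],9.4)
E
```

```text
time: 28.2
ee_pos: [0.5009, -0.4102, 0.1825]
eef_rot: [0.646, 0.763, 0.0, -0.001]
wrist_force: [0.2, 1.4, 0.4]
opening: 0.0141
t 28.2 pos [ 0.5009 -0.4102  0.1825] phi 9.5 zax [-0.0011  0.0015 -1.    ] F [0.2 1.4 0.4] M [ 0.57  0.03 -0.02] op 0.0141 q [-0.72  0.43  1.83  0.    0.88 -0.89]
shift mm [ 0.5 -0.4  6.1] rot deg [-0.05 -0.1   0.1 ]
```

There is contact about 6 mm early, so the spanner has pitched slightly in the grip. I'll ease it down so it levels against the bench.

```bash
python3 -m creep '[[[0,0,1],[0,0,0],0],[[0,0,2],[0,0,0],0],[[0,0,3],[0,0,0],0],[[0,0,3],[0,0,0],0]]' 40
python3 - <<'E'
from h import *
st()
im,d=bot.camera('scene'); crop(im,50,210,230,340,4,'pics/s10.png')
E
```

```text
time: 28.6
ee_pos: [0.5008, -0.4105, 0.1795]
eef_rot: [0.646, 0.763, 0.0, -0.001]
wrist_force: [-0.9, 1.3, 3.4]
opening: 0.0143
t 28.6 pos [ 0.5008 -0.4105  0.1795] phi 9.49 zax [-9.0e-04  1.2e-03 -1.0e+00] F [-0.9  1.3  3.4] M [1.14 0.22 0.01] op 0.0143 q [-0.73  0.43  1.84  0.    0.88 -0.89]
```

View pics/s10.png

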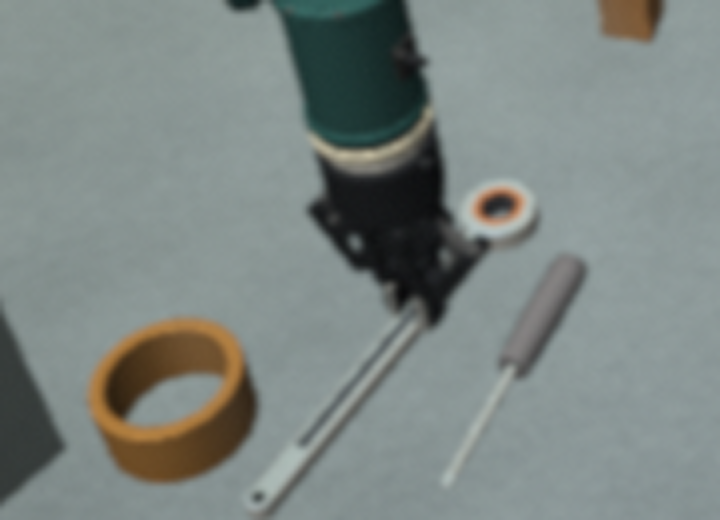

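The spanner is near flat on the bench and clear of the tape and screwdriver. I'll lower the last few mm and release.

```bash
python3 -m creep '[[[0,0,1],[0,0,0],0],[[0,0,2],[0,0,0],0],[[0,0,2.5],[0,0,0],0],[[0,0,2.5],[0,0,0],0],[[0,0,2.5],[0,0,0],0.25],[[0,0,2.5],[0,0,0],0.35],[[0,0,2.5],[0,0,0],0.5],[[0,0,2.5],[0,0,0],0.6],[[0,0,2.5],[0,0,0],0.6]]' 30
python3 - <<'E'
from h import *
st()
E
```

```text
time: 29.55
ee_pos: [0.5006, -0.4107, 0.1763]
eef_rot: [0.646, 0.763, -0.0, -0.001]
wrist_force: [-0.5, -0.5, 0.4]
opening: 0.0512
t 29.55 pos [ 0.5006 -0.4107  0.1763] phi 9.5 zax [-1.4e-03  9.0e-04 -1.0e+00] F [-0.5 -0.5  0.4] M [0.03 0.03 0.05] op 0.0512 q [-0.73  0.43  1.84 -0.    0.87 -0.89]
```

```bash
python3 -m creep '[[[0,0,-10],[0,0,0],0.6],[[0,0,-30],[0,0,0],0.6],[[0,0,-60],[0,0,0],0.6],[[0,0,-100],[0,0,0],0.6],[[0,0,-140],[0,0,0],0.6],[[0,0,-170],[0,0,0],0.6],[[-15,0,-190],[0,0,0],0.6],[[40,-30,-200],[0,0,0],0.6],[[85,-50,-200],[0,0,0],0.6],[[130,-70,-200],[0,0,0],0.6],[[175,-80,-200],[0,0,0],0.6],[[210,-85,-200],[0,0,0],0.6],[[240,-85,-200],[0,0,0],0.6],[[250,-85,-200],[0,0,0],0.6],[[250,-85,-200],[0,0,0],0.6],[[250,-85,-200],[0,0,0],0.6]]' 30
python3 - <<'E'
from h import *
st()
im,d=bot.camera('top'); cv2.imwrite('pics/top11.png',im[:,:,::-1]); np.savez('pics/top11.npz',im=im,d=d)
im2,d2=bot.camera('scene'); cv2.imwrite('pics/scene11.png',im2[:,:,::-1]); crop(im2,90,110,290,260,4,'pics/s11.png')
W=world('top',d); i0=np.load('pics/top0.npz')
E
```

```text
time: 31.15
ee_pos: [0.3764, -0.1789, 0.3777]
eef_rot: [0.646, 0.763, -0.0, 0.0]
wrist_force: [-0.0, -0.5, 0.3]
opening: 0.0512
t 31.15 pos [ 0.3764 -0.1789  0.3777] phi 9.53 zax [ 1.e-04 -4.e-04 -1.e+00] F [-0.  -0.5  0.3] M [ 0.    0.03 -0.01] op 0.0512 q [-0.5  -0.22  2.15 -0.    1.21 -0.67]
```

View pics/top11.png

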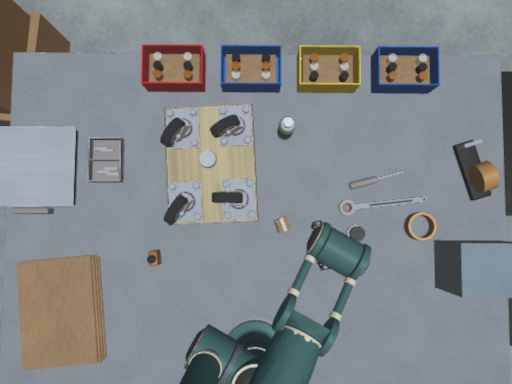

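View pics/s11.png

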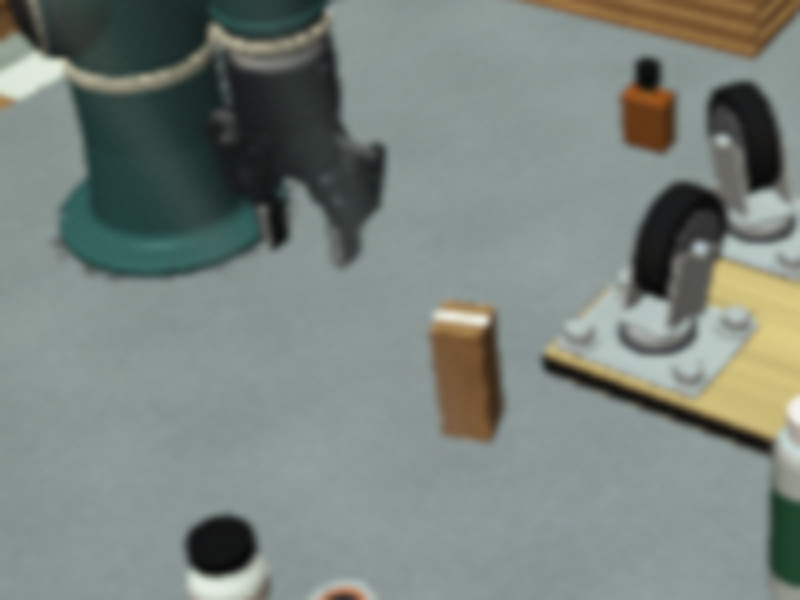

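The arm is clear. The spanner lies on the bench at (347,207)-(425,200), and the bystanders appear unmoved. Last checks: screw-head drop versus the start, and spanner flatness.

Run:
```python
from h import *
a=np.load('pics/scene0.npz')['im']; b=cv2.imread('pics/scene11.png')[:,:,::-1]
A=a[180:220,225:300];B=b[180:220,225:300]
c=np.vstack([cv2.resize(x,None,fx=9,fy=7.4,interpolation=cv2.INTER_CUBIC) for x in (A,B)])[:,:,::-1]; cv2.imwrite('pics/cmp.png',c)
W=world('top',np.load('pics/top11.npz')['d'])
im=np.load('pics/top11.npz')['im']; c,r,n=copper('top',im,(335,195,365,220)); ring=ray('top',c,.02); print(c,ring)
def med(x,y,k=.006): 
    m=(np.hypot(W[...,0]-x,W[...,1]-y)<k); return np.median(W[m][:,2]).round(4),m.sum()
for aa in (-150,-60,30,120): print('ringz',med(ring[0]+.022*np.cos(np.radians(aa)),ring[1]+.022*np.sin(np.radians(aa))))
for u in [(365,206),(380,204),(395,203),(410,201.5),(420,200.5)]:
    p=ray('top',u,.017); print('handle',med(p[0],p[1],.005))
i0=np.load('pics/top0.npz')['im']; df=np.abs(im.astype(int)-i0).max(2)>50; v,u=np.nonzero(df[95:240,150:330]); print('changed px dolly/can/carton region',[(x+150,y+95) for x,y in zip(u,v)][:40])
```

```text
(346.9545593261719, 207.31817626953125) [ 0.49028489 -0.31015678  0.02      ]
ringz (np.float64(0.0193), np.int64(8))
ringz (np.float64(0.0202), np.int64(12))
ringz (np.float64(0.0185), np.int64(10))
ringz (np.float64(0.0193), np.int64(14))
handle (np.float64(0.0142), np.int64(6))
handle (np.float64(0.0149), np.int64(8))
handle (np.float64(0.0156), np.int64(7))
handle (np.float64(0.0142), np.int64(7))
handle (np.float64(0.0123), np.int64(7))
changed px dolly/can/carton region [(np.int64(316), np.int64(221)), (np.int64(317), np.int64(221)), (np.int64(318), np.int64(221)), (np.int64(319), np.int64(221)), (np.int64(320), np.int64(221)), (np.int64(321), np.int64(221)), (np.int64(313), np.int64(222)), (np.int64(314), np.int64(222)), (np.int64(315), np.int64(222)), (np.int64(320), np.int64(222)), (np.int64(321), np.int64(222)), (np.int64(324), np.int64(222)), (np.int64(325), np.int64(222)), (np.int64(326), np.int64(222)), (np.int64(312), np.int64(223)), (np.int64(313), np.int64(223)), (np.int64(314), np.int64(223)), (np.int64(315), np.int64(223)), (np.int64(320), np.int64(223)), (np.int64(321), np.int64(223)), (np.int64(322), np.int64(223)), (np.int64(323), np.int64(223)), (np.int64(324), np.int64(223)), (np.int64(325), np.int64(223)), (np.int64(326), np.int64(223)), (np.int64(327), np.int64(223)), (np.int64(312), np.int64(224)), (np.int64(313), np.int64(224)), (np.int64(314), np.int64(224)), (np.int64(315), np.int64(224)), (np.int64(316), np.int64(224)), (np.int64(320), np.int64(224)), (np.int64(321), np.int64(224)), (np.int64(322), np.int64(224)), (np.int64(323), np.int64(224)), (np.int64(324), np.int64(224)), (np.int64(325), np.int64(224)), (np.int64(326), np.int64(224)), (np.int64(327), np.int64(224)), (np.int64(328), np.int64(224))]
```

View pics/cmp.png

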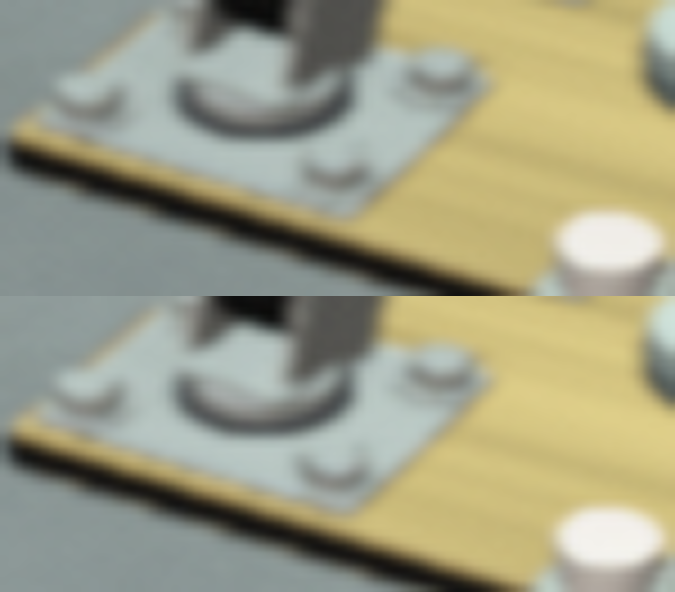

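Run:
```python
from h import *
g=lambda x:cv2.GaussianBlur(cv2.cvtColor(np.ascontiguousarray(x),cv2.COLOR_RGB2GRAY).astype(np.float32),(0,0),.5)
a=g(np.load('pics/scene0.npz')['im']); b=g(cv2.imread('pics/scene11.png')[:,:,::-1])
for n,(u,v) in dict(loose=(262,203),right=(273.5,190),left=(234.5,193.5)).items():
    p=np.array([[[u,v]]],np.float32); q,s,e=cv2.calcOpticalFlowPyrLK(a.astype(np.uint8),b.astype(np.uint8),p,None,winSize=(9,9),maxLevel=0); print(n,(q-p)[0,0],e.ravel())
x=SC; print(proj('scene',[*x,.047])-proj('scene',[*x,.050]))
```

```text
loose [-0.14572144  0.6613922 ] [5.4027777]
right [0.08612061 0.08769226] [5.4818673]
left [-0.24952698  0.08242798] [4.8649693]
[0.00864766 0.71872406]
```

The head sank about 2.5 mm while its neighbours stayed put, which agrees with the stop torque. I'll hand in.

Run:
```python
from h import *
st(); print(bot.job_done())
```

```text
t 31.25 pos [ 0.3764 -0.1793  0.3773] phi 9.45 zax [-9.e-04  3.e-04 -1.e+00] F [ 0.3  0.5 -0.7] M [-0.    0.02 -0.06] op 0.0512 q [-0.5  -0.22  2.15 -0.    1.21 -0.67]
the job is handed in; nothing more can be done
None
```

The screw is tight as far as my checks can tell, and the spanner lies flat on the bench. I handed in at 31.3 s, and no verdict was reported.

**What I did:** I gripped the spanner 95 mm from the ring and lowered it over the screw head. I turned it clockwise until the hexagon dropped on, then used four driving strokes with ratchet returns. A fifth short stroke checked the stop. Then I lifted the spanner off, laid it back where it started and moved the arm clear.

**What the last checks showed:**
- **Screw:** torque about the screw rose from about 0.25 to 0.84 N m right after the play on the short stroke. The seated height matched a tight screw. In the scene picture the head sank about 2.5 mm while its neighbours stayed put, which fits the expected 2.3 to 3.3 mm, though that measurement is coarse at under one pixel.
- **Spanner:** depth readings put the ring top at about 19 mm and the handle top at about 12–16 mm. The given sizes put them at 20 and 17 mm for a flat spanner.
- **Other things:** the pictures showed no visible shift. The only pixel differences I listed around the dolly, can and carton came from the arm in view.

**What disagreed:** the spanner had pitched a little in the grip. It touched the bench about 6 mm early, so I eased it flat before letting go. I could not read the `screw_turn` and `ratchet` joints directly; I inferred both from torque, height and handle angles.

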